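# Ready a clear globe for gluing in its hanger stem

### The job

Get this globe ready for gluing: first lay the loose glue stick from the bench flat in the empty place of the shallow tray, lined up with the stick already lying there, and let go of it. Then take the hanger stem out of its wooden stand and lower it, upright, through the white collar on top of the globe without ever touching the globe or collar, until the dark ring on the stem is level with the collar's top. Finish while still holding the stem there, still and in the middle of the hole, so that glue could be run all round it; leave the stick in the tray, the glue gun, the clear half shell and the tape roll where they are.

Things in the scene. Friction and masses are not known exactly. Their poses are not given: they have to be found in the camera images.
- glue_stick_mid (a point): centre of the loose glue stick: a plain white round rod, 11 mm diameter, 150 mm long, about 18 g, lying flat on the open bench in the middle of the work area (its axis 5.5 mm above the bench). x axis along the rod; either end is the same.
- tray_free (a point): the empty place in the tray: the point where the centre of the glue stick belongs once laid (axis of the laid stick, 8.5 mm above the bench). x axis along the place, z up. Each place is marked by two pairs of upright round nubs, at x = -50 and +50 mm; the floor between the pairs is clear for fingers, which have 30 mm each side of the laid stick.
- tray: shallow grey tray fixed to the bench, 192 (x) x 126 (y) mm, rim 10 mm high, floor 3 mm above the bench; origin at the centre of its underside. Two places along x, at y = +24 mm (empty) and -24 mm (taken). Nubs: 6 mm diameter, 13 mm either side of a place's centre line, tops 11 mm above the bench; a stick laid between them has about 4 mm of play each way.
- tray_stick_mid (a point): centre of the glue stick already in the tray's other place, the same kind of stick, about 48 mm to the -y side of tray_free; x axis along the stick. It is loose.
- stem_mid (a point): on the axis of the hanger stem, half-way up, 80 mm above its lower end. The stem is a plain aluminium rod, 12 mm diameter, 150 mm long, topped by a thin wire eye 18 mm across, 166 mm overall, about 50 g. z axis up along the rod to the eye. It starts upright in its stand; grip the rod anywhere from 20 mm below to 60 mm above this point.
- stem_ring (a point): centre of the narrow dark rubber ring painted flush round the stem, on the rod's axis 55 mm above its lower end (25 mm below stem_mid). It must end level with the collar top and in the middle of the hole. The ring is 4 mm high and does not make the rod thicker for contact.
- stem_foot (a point): centre of the stem's flat lower end, on its axis.
- stand: wooden block 70 x 70 x 40 mm, fixed to the bench, with one blind hole at its centre (30 mm deep, floor 10 mm above the bench, about 1 mm wider than the stem) in which the stem stands. Origin at the centre of its underside, z up.
- bore (a point): centre of the mouth of the hole in the white collar on the globe, level with the collar's top, 135 mm above the bench; z axis up. The collar is a white plastic ring, 46 mm outside, with a straight round bore of 26 mm, 19 mm deep, opening into the hollow globe, which is empty to 115 mm below the collar's top.
- stem: the hanger stem as a whole (origin at its lower end, z up along the rod).
- glue_stick: the loose glue stick as a whole (origin at its centre, x along it).
- globe: clear hollow plastic globe, 110 mm diameter with a thin flange round its middle, white collar on top, in a wooden cradle 124 mm across; all fixed to the bench. Origin at the centre of the underside, z up.
- gun: grey glue gun lying on its side on the far part of the bench, about 180 x 150 mm, 42 mm high; leave alone. Origin on its underside near the middle of the barrel.
- shell: clear half shell like a small bowl, 100 mm across, 45 mm high, on the far part of the bench beyond the globe; leave alone. Origin at the centre of its underside.
- tape: brown tape roll lying flat, 90 mm across, 24 mm high, on the far part of the bench; leave alone. Origin at the centre of its underside.
There are look-alikes about, which are no part of the job. Leave any purple or yellow look-alike of the glue_stick alone.

How it is judged:
By the outcome, as a careful person would: the job done as asked, in the order asked, and still so for the second after the job is handed in, while the arm keeps its last pose, push and grip.
It also fails if it takes over 72 s, if anything falls off the work surface, if the arm or the gripper's body presses on something with over 40 N, if the wrist force passes 120 N, or if a joint passes its speed limit or range.

### The arm

A 6-joint arm with a two-finger parallel gripper is mounted at the origin on the work surface. World frame = base frame: x ahead of the robot, y to its left, z up, the work surface at z = 0. Lengths are in m, angles in rad, forces in N, time in s.
With the tool pointing down it reaches from about 0.375 to 0.9 m from the base axis. Payload 3.1 kg.
Tool frame: the origin (TCP) lies midway between the tips of the shut fingers; the grasp point (between the pads) lies 19 mm behind it; x points along the fingers, z is the direction in which the jaws open and shut, and the axes are right-handed (so a half turn about x gives the same grasp; the last joint's range is limited). The gripper opens to 85 mm and grips with 20 to 120 N. Pads are 22 mm wide; open, the fingers measure 114 mm over their backs; the gripper's body (76 mm by 85 mm) begins 54 mm behind the grasp point. The pads swing forward as they close: fully open they stand 13 mm farther back than shut.
Start: joints at [1.014, 0.527, 1.433, -0, 1.181, -0.178], TCP at [0.231, 0.581, 0.231] pointing down, gripper open.
Joint ranges: [-3.08, 3.08], [-0.75, 2.2], [0.22, 2.44], [-1.43, 4.57], [0, 2.65], [-2.85, 2.85]. Speed limits (rad/s): [2.79, 2.79, 3.14, 3.14, 3.14, 3.14].

### API

Orientations are given as a unit quaternion [x, y, z, w].
In Python, from station import telemetry, optics, manip gives the robot as it stands.
- The arm moves only by the tool step_arm, never from a script. Its argument "commands" is a list of rows, each a list of 4 numbers: the shift along the tool's x, y, z in m, then the turn about the tool's x in rad. A call has 1 to 8 rows; each row is the pose to reach, as a shift and turn from the pose measured when the call began, along the tool's axes at that moment; what a row does not reach only later rows make up. A row lasts 1/12 s, in which the tool goes at most 41.7 mm and 7.16 degrees, less where a joint would pass 70% of its speed; a pose out of reach is approached as far as the arm can. A call with a gripper value outside its range is refused whole. "jaw" is the finger opening in m, from 0 to 0.0854, set as the call begins (left out, the last holds). The fingers move at their own pace and stop on an object; "grip_force" is the grip in N (left out, the last holds). Time passes only in rows, so rows that repeat a pose let the fingers close. It gives the time, the measured TCP pose, the force and the opening at its end, in the units of the state.
- telemetry.sense(): the state, without advancing time (a new reading comes with each control period).
- optics.snapshot(name): name is "scene" or "top" or "wrist"; returns the picture (420x560x3 uint8, red, green, blue); there is no depth.
- optics.camera_params(name): a dict with "mtx" (3x3 intrinsics, pixels), "origin" and "attitude" of the camera in the world. Camera axes: x right, y down, z forward; pixel columns grow to the right and rows downward; lengths in m; the calibration is good to about 2 mm. The wrist camera is an equidistant fisheye: a pixel r from the principal point sees the ray r / f radians off the axis. A picture is of the moment at which its call begins: read the wrist's pose just before it. camera_params takes no time and is no camera call; for the wrist camera it gives the pose at the moment of the call.
- manip.sign_off(): hands the job in, once; it reports no verdict.
The state is a dict: "t": time; "q": joint angles; "qd": joint speeds; "tau": joint torques, N m; "tcp_pos": TCP position; "tool_rot": TCP orientation; "force": force on the tool from outside, world axes, zero at the start; "ft_torque": the same for the moment, N m; "finger_gap": opening from 0.0 (shut) to 1.0 (fully open).
Only numpy, scipy, OpenCV 4.12 (cv2) and the standard library are available. Lean on these libraries where they do the work, as an engineer would, in place of code of your own. Each camera call takes 0.05 s, during which the arm holds its last target.

## Working session

There is one attempt and no reset: what is moved stays moved. The work goes in short steps, Python scripts to look and compute and a tool call to move; the robot and the scene stay as the last step left them, time stands still between calls to the robot, and variables do not carry over. Pictures are saved under pics/ and viewed, and the job is handed in when it is done.

Besides the shell and the picture viewer there is one more tool, called after "Request:" by a JSON object that holds its "api" and its "payload", one argument or row to a line. step_arm: Moves the arm, as the interface text tells. Its arguments: {"type":"object","properties":{"commands":{"type":"array","items":{"type":"array","items":{"type":"number"}}},"jaw":{"type":"number"},"grip_force":{"type":"number"}},"required":["commands"]}

```bash
mkdir -p pics; ls; python3 - <<'E'
from station import telemetry, optics
import cv2,numpy as np
s=telemetry.sense(); print(s)
for n in ["scene","top","wrist"]:
    p=optics.camera_params(n); print(n,p)
    im=optics.snapshot(n); cv2.imwrite(f"pics/{n}0.png",im[:,:,::-1])
E
```

```text
pics
{'t': 0.0, 'q': array([ 1.01446254e+00,  5.28457066e-01,  1.43396820e+00,  1.77785852e-05,
        1.18141770e+00, -1.78503973e-01]), 'qd': array([0.00139765, 0.00090616, 0.00129869, 0.00018421, 0.00167639,
       0.00130771]), 'tau': array([ 8.77879065e-04, -4.42352486e+01, -1.78025651e+01, -5.15390252e-05,
        8.40128108e-03, -4.48415491e-06]), 'tcp_pos': array([0.23012986, 0.58027668, 0.23031828]), 'tool_rot': array([-0.39752309,  0.58573135,  0.39688782,  0.58427241]), 'force': array([ 0.68851558,  0.46862871, -0.71032789]), 'ft_torque': array([ 0.0022317 , -0.03518853,  0.01458167]), 'finger_gap': 0.9982462808322956}
scene {'mtx': array([[424.97881229,   0.        , 276.94392498],
       [  0.        , 424.97881229, 209.39289987],
       [  0.        ,   0.        ,   1.        ]]), 'origin': array([ 1.13342028, -0.27373502,  0.90971099]), 'attitude': array([ 0.78309443,  0.51992383, -0.18626322, -0.28591665])}
top {'mtx': array([[379.50453749,   0.        , 282.82328149],
       [  0.        , 379.50453749, 217.06806632],
       [  0.        ,   0.        ,   1.        ]]), 'origin': array([0.36436312, 0.00910591, 0.93051742]), 'attitude': array([ 0.70598029, -0.70425184,  0.064626  , -0.03800855])}
wrist {'mtx': array([[325.1922621 ,   0.        , 282.38694739],
       [  0.        , 325.1922621 , 209.12062083],
       [  0.        ,   0.        ,   1.        ]]), 'origin': array([0.16522436, 0.6066991 , 0.37502465]), 'attitude': array([0.81882213, 0.55668931, 0.07758669, 0.11665181])}
```

View pics/scene0.png

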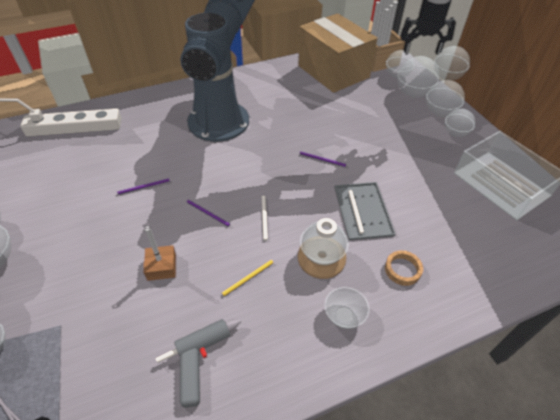

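View pics/top0.png

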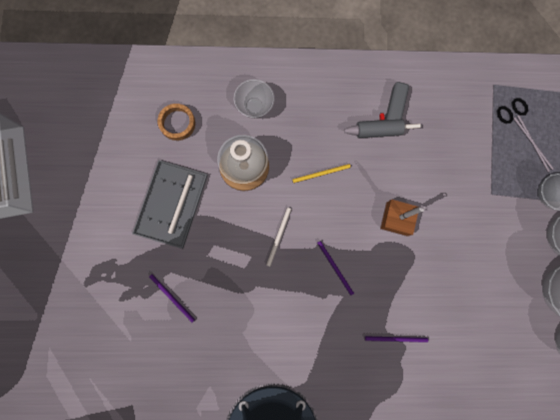

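View pics/wrist0.png

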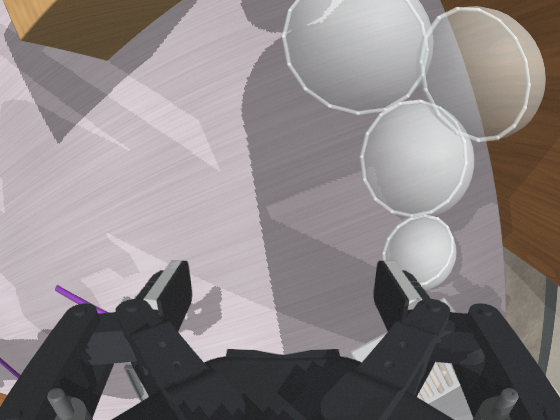

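```bash
cat > h.py <<'E'
import numpy as np,cv2
from scipy.spatial.transform import Rotation as R
from station import telemetry, optics
def grab(n,name):
    p=optics.camera_params(n); im=optics.snapshot(n)[:,:,::-1].copy(); cv2.imwrite(f"pics/{name}.png",im); return im,p
def ray(p,uv,fish=False):
    K=p['mtx']; x=(uv[0]-K[0,2])/K[0,0]; y=(uv[1]-K[1,2])/K[1,1]
    if fish:
        th=np.hypot(x,y); d=np.array([0,0,1.]) if th<1e-9 else np.array([x/th*np.sin(th),y/th*np.sin(th),np.cos(th)])
    else: d=np.array([x,y,1.])
    d=R.from_quat(p['attitude']).apply(d); return p['origin'],d/np.linalg.norm(d)
def onz(p,uv,z,fish=False):
    o,d=ray(p,uv,fish); return o+d*(z-o[2])/d[2]
def proj(p,X,fish=False):
    c=R.from_quat(p['attitude']).inv().apply(np.asarray(X)-p['origin']); K=p['mtx']
    if fish:
        r=np.hypot(c[0],c[1]); th=np.arctan2(r,c[2]); xy=c[:2]/r*th
    else: xy=c[:2]/c[2]
    return np.array([K[0,0]*xy[0]+K[0,2],K[1,1]*xy[1]+K[1,2]])
def tri(rs):
    A=np.zeros((3,3));b=np.zeros(3)
    for o,d in rs:
        M=np.eye(3)-np.outer(d,d);A+=M;b+=M@o
    X=np.linalg.solve(A,b); return X,[np.linalg.norm((np.eye(3)-np.outer(d,d))@(X-o)) for o,d in rs]
E
python3 - <<'E'
from h import *
for n in ['top','scene']:
    im=cv2.imread(f'pics/{n}0.png')
    a={'top':im[110:290,120:300],'scene':im[140:290,230:420]}[n]
    cv2.imwrite(f'pics/{n}crop.png',cv2.resize(a,None,fx=3.2,fy=3.2,interpolation=cv2.INTER_CUBIC))
    im=cv2.imread(f'pics/{n}0.png')
    a={'top':im[170:250,350:460],'scene':im[215:290,110:210]}[n]
    cv2.imwrite(f'pics/{n}crop2.png',cv2.resize(a,None,fx=5,fy=5,interpolation=cv2.INTER_CUBIC))
E
```

```text
(no output)
```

View pics/topcrop.png

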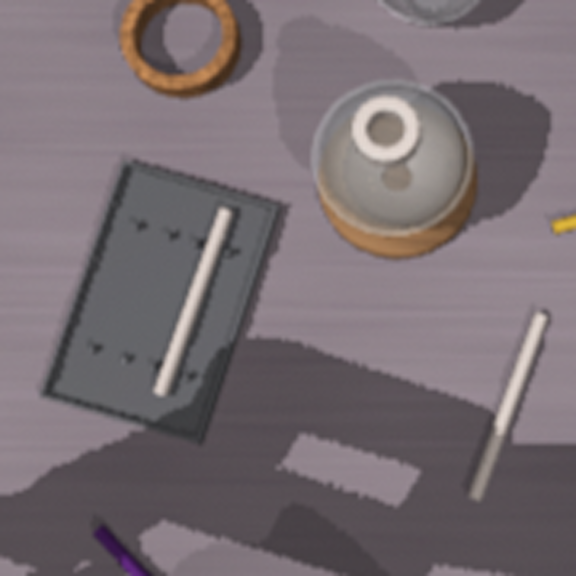

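View pics/scenecrop.png

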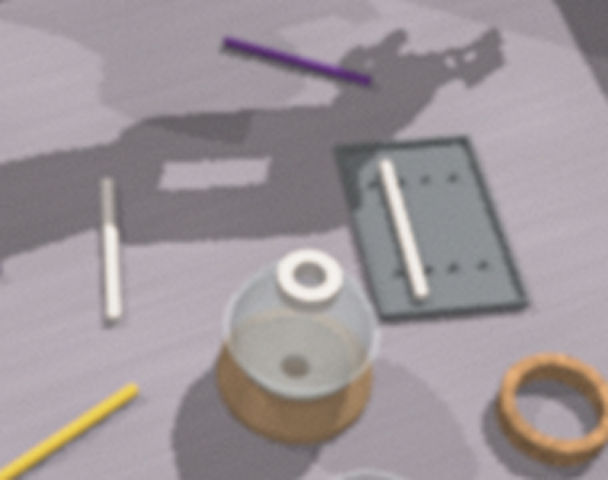

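View pics/topcrop2.png

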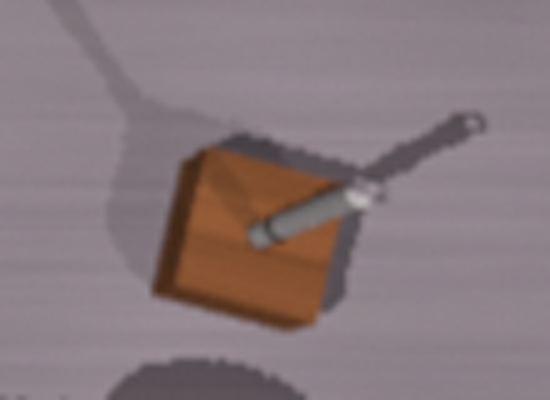

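View pics/scenecrop2.png

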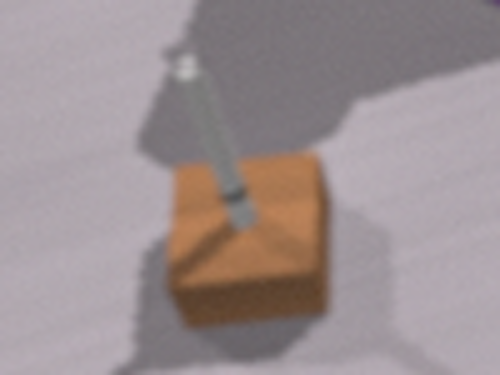

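```bash
python3 - <<'E'
from h import *
pt=optics.camera_params('top');ps=optics.camera_params('scene')
T=lambda u,v:(120+u/3.2-.35,110+v/3.2-.35); S=lambda u,v:(230+u/3.2-.35,140+v/3.2-.35)
def show(n,t,s,z):
    a=onz(pt,T(*t),z);o=[a[:2]]
    if s: b=onz(ps,S(*s),z);X,e=tri([ray(pt,T(*t)),ray(ps,S(*s))]); print(n,a[:2].round(4),b[:2].round(4),'tri',X.round(4),np.round(e[0],4))
    else: print(n,a[:2].round(4))
show('stickA',(543,313),(113,318),.0055);show('stickB',(475,497),(107,180),.0055)
show('tsA',(225,210),(421,296),.0085);show('tsB',(161,393),(386,162),.0085)
for n,t,s in [('n1',(140,226),(484,267)),('n2',(172,235),(452,268)),('n3',(96,348),(453,178)),('n4',(128,357),(425,181))]: show(n,t,s,.010)
for n,t,s in [('c1',(125,160),(525,305)),('c2',(285,205),(385,318)),('c3',(200,442),(336,147)),('c4',(43,393),(467,138))]: show(n,t,s,.010)
show('collar',(386,128),(310,275),.135)
T=lambda u,v:(350+u/5-.4,170+v/5-.4); S=lambda u,v:(110+u/5-.4,215+v/5-.4)
show('ring',(266,233),(234,195),.065)
show('stemtop',(362,194),(185,67),.16)
show('stembase',(256,238),(243,222),.04)
# colour segmentation of loose stick
def blob(n,box,thr):
    im=cv2.imread(f'pics/{n}0.png');g=im[box[1]:box[3],box[0]:box[2]]
    return g
E
```

```text
stickA [ 0.5239 -0.042 ] [ 0.5202 -0.0426] tri [ 0.523  -0.0427  0.0091] 0.0009
stickB [0.3826 0.0098] [0.3778 0.0089] tri [0.3821 0.0086 0.0102] 0.0013
tsA [0.6027 0.2041] [0.5999 0.2002] tri [0.6013 0.2016 0.0102] 0.0023
tsB [0.4604 0.2471] [0.4568 0.2474] tri [0.4598 0.2456 0.0124] 0.0005
n1 [0.589  0.2681] [0.5948 0.2638] tri [0.5905 0.2693 0.0026] 0.001
n2 [0.5822 0.2435] [0.5853 0.2383] tri [0.5826 0.243  0.0052] 0.0018
n3 [0.4942 0.2968] [0.4978 0.292 ] tri [0.4944 0.2968 0.005 ] 0.0015
n4 [0.4875 0.2725] [0.4913 0.2672] tri [0.4875 0.2724 0.0045] 0.0017
c1 [0.6413 0.2819] [0.6419 0.2737] tri [0.6407 0.2794 0.0069] 0.0035
c2 [0.6067 0.1579] [0.609  0.1609] tri [0.6078 0.1598 0.0086] 0.0017
c3 [0.4234 0.2162] [0.4243 0.2137] tri [0.4232 0.2156 0.0084] 0.001
c4 [0.4599 0.3344] [0.4604 0.3293] tri [0.4593 0.3328 0.0084] 0.0021
collar [0.628  0.0713] [0.6274 0.0694] tri [0.6276 0.0704 0.135 ] 0.001
ring [ 0.4946 -0.304 ] [ 0.5004 -0.312 ] tri [ 0.4952 -0.3099  0.0561] 0.0027
stemtop [ 0.497 -0.311] [ 0.4959 -0.3125] tri [ 0.4967 -0.3118  0.1604] 0.0008
stembase [ 0.4959 -0.3081] [ 0.499  -0.3126] tri [ 0.4962 -0.3114  0.0351] 0.0016
```

```bash
cat >> h.py <<'E'
def plan(X,line_deg=None,jaw_deg=None):
    """row to bring TCP to X; line_deg: world dir of object line, jaw perpendicular to it"""
    s=telemetry.sense(); M=R.from_quat(s['tool_rot']).as_matrix()
    d=M.T@(np.asarray(X)-s['tcp_pos'])
    cur=np.degrees(np.arctan2(M[1,2],M[0,2])); 
    if line_deg is not None: jaw_deg=line_deg+90
    t=0.
    if jaw_deg is not None:
        dz=(jaw_deg-cur+90)%180-90   # wanted change of jaw yaw in world
        t=-np.radians(dz) if M[2,0]<0 else np.radians(dz)
    print('t',round(s['t'],2),'tcp',s['tcp_pos'].round(4),'jawyaw',cur.round(2),'tilt',np.degrees(np.arccos(-M[2,0])).round(2),'q6',s['q'][5].round(2),'gap',round(s['finger_gap'],3),'F',s['force'].round(1))
    print('row',d.round(4),'turn',round(t,4)); return d,t
E
python3 - <<'E'
from h import *
plan([.452,-.0165,.16],line_deg=-20.1)
M=R.from_quat(telemetry.sense()['tool_rot']).as_matrix();print(M.round(3))
E
```

```text
t 0.15 tcp [0.2302 0.5805 0.2305] jawyaw 68.36 tilt 0.1 q6 -0.18 gap 1.002 F [-0.1 -0.2 -0.3]
row [ 0.0712 -0.4264 -0.4729] turn -0.0269
[[-0.001 -0.929  0.369]
 [-0.001  0.369  0.929]
 [-1.     0.    -0.002]]
```

Request:
{"api": "step_arm", "payload": {
  "commands": [
    [0.008,-0.035,-0.04,0],
    [0.016,-0.07,-0.08,0],
    [0.02,-0.1,-0.112,0],
    [0.02,-0.127,-0.141,0],
    [0.02,-0.154,-0.171,0],
    [0.02,-0.181,-0.2,0],
    [0.02,-0.207,-0.23,0],
    [0.02,-0.233,-0.259,0]
  ],
  "jaw": 0.05
}}

```text
t: 0.82
tcp_pos: [0.3456, 0.2677, 0.2109]
tool_rot: [-0.398, 0.585, 0.397, 0.584]
force: [1.4, -0.0, 0.8]
finger_gap: 0.585
```

```bash
python3 - <<'E'
from h import *
plan([.452,-.0165,.16],line_deg=-20.1)
E
```

```text
t 0.82 tcp [0.3456 0.2677 0.2109] jawyaw 68.4 tilt 0.1 q6 -0.79 gap 0.585 F [ 1.4 -0.   0.8]
row [ 0.0512 -0.2036 -0.2249] turn -0.0263
```

Request:
{"api": "step_arm", "payload": {
  "commands": [
    [0.01,-0.028,-0.03,-0.026],
    [0.02,-0.056,-0.06,-0.026],
    [0.03,-0.084,-0.092,-0.026],
    [0.035,-0.112,-0.122,-0.026],
    [0.04,-0.14,-0.153,-0.026],
    [0.046,-0.168,-0.184,-0.026],
    [0.05,-0.19,-0.21,-0.026],
    [0.051,-0.204,-0.225,-0.026]
  ]
}}

```text
t: 1.48
tcp_pos: [0.4541, -0.0209, 0.1596]
tool_rot: [-0.405, 0.581, 0.403, 0.58]
force: [1.2, 1.0, -0.2]
finger_gap: 0.586
```

```bash
python3 - <<'E'
from h import *
plan([.452,-.0165,.16],line_deg=-20.1)
im,p=grab('wrist','w1'); s=telemetry.sense(); print(p['origin']-s['tcp_pos'])
for X in ([.5234,-.0423,.0055],[.3802,.0094,.0055],[.452,-.0165,.0055]): print(proj(p,X,True).round(1))
E
```

```text
t 1.48 tcp [ 0.4541 -0.0209  0.1596] jawyaw 69.7 tilt 0.16 q6 -1.5 gap 0.586 F [ 1.2  1.  -0.2]
row [-0.0004  0.0035  0.0034] turn -0.0036
[-0.06786441  0.02690266  0.14422558]
[286.6 262.2]
[285.9 106.9]
[286.4 188.8]
```

View pics/w1.png

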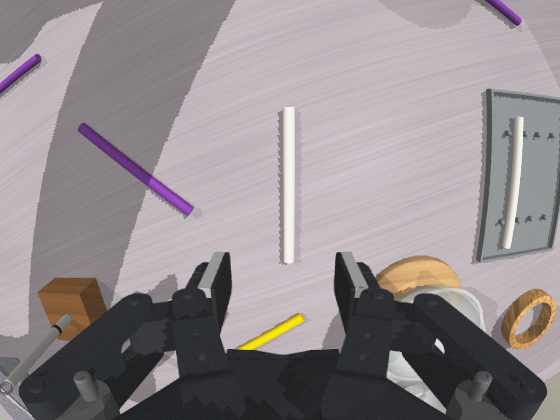

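```bash
python3 - <<'E'
from h import *
p=optics.camera_params('wrist'); im=cv2.imread('pics/w1.png')
hsv=cv2.cvtColor(im,cv2.COLOR_BGR2HSV); g=im[95:275,265:310].astype(int)
m=((g.min(2)>205)).astype(np.uint8)
n,l,st,c=cv2.connectedComponentsWithStats(m); i=1+np.argmax(st[1:,4]); print(st[i])
ys,xs=np.where(l==i); xs=xs+265;ys=ys+95
(cx,cy),(w,h),a=cv2.minAreaRect(np.c_[xs,ys].astype(np.float32)); print(cx,cy,w,h,a)
top=(xs[ys<ys.min()+12].mean(),ys.min()-.0); bot=(xs[ys>ys.max()-12].mean(),ys.max())
print(top,bot)
A=onz(p,bot,.0055,True);B=onz(p,top,.0055,True);print(A,B,(A+B)/2,np.linalg.norm(A-B),np.degrees(np.arctan2(*(A-B)[[1,0]])))
d=(A+B)/2; plan([d[0],d[1],.002],line_deg=np.degrees(np.arctan2(*(A-B)[[1,0]])))
cv2.imwrite('pics/w1tray.png',cv2.resize(im[80:275,460:560],None,fx=3,fy=3,interpolation=cv2.INTER_CUBIC))
E
```

```text
[  19   12   11  157 1471]
289.503173828125 184.98374938964844 156.03565979003906 9.993295669555664 89.6279525756836
(np.float64(289.2173913043478), np.float64(107.0)) (np.float64(289.0), np.int64(263))
[ 0.52786557 -0.04272996  0.0055    ] [0.38396336 0.0100252  0.0055    ] [ 0.45591447 -0.01635238  0.0055    ] 0.15326758289542233 -20.133151157793733
t 1.53 tcp [ 0.4562 -0.0228  0.1599] jawyaw 69.62 tilt 0.32 q6 -1.5 gap 0.587 F [ 2.1 -1.5 -0.3]
row [0.1579 0.0032 0.0065] turn -0.0043
```

View pics/w1tray.png

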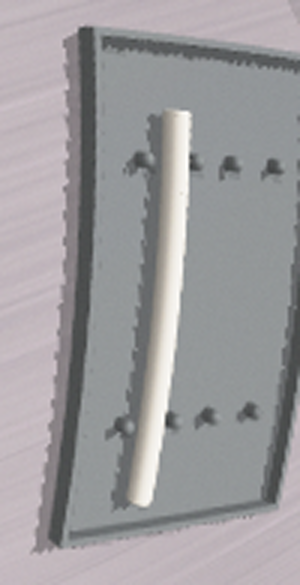

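Request:
{"api": "step_arm", "payload": {
  "commands": [
    [0.03,0.002,0.006,-0.004],
    [0.06,0.002,0.006,-0.004],
    [0.09,0.002,0.006,-0.004],
    [0.11,0.002,0.006,-0.004],
    [0.11,0.002,0.006,-0.004],
    [0.11,0.002,0.006,-0.004]
  ]
}}

```text
t: 2.03
tcp_pos: [0.456, -0.0166, 0.0492]
tool_rot: [-0.406, 0.58, 0.404, 0.579]
force: [0.2, -0.5, -0.4]
finger_gap: 0.588
```

```bash
cat >> h.py <<'E'
def save(p,s,name):
    np.savez(f'pics/{name}.npz',mtx=p['mtx'],origin=p['origin'],attitude=p['attitude'],tcp=s['tcp_pos'],rot=s['tool_rot'])
E
python3 - <<'E'
from h import *
for k in range(2):
    s=telemetry.sense(); im,p=grab('wrist',f'w2{k}'); save(p,s,f'w2{k}')
    print(s['tcp_pos'],s['qd'].round(3))
    g=im.astype(int); m=((g.min(2)>200)).astype(np.uint8); m[:, :250]=0; m[:,330:]=0; m[330:]=0
    n,l,st,c=cv2.connectedComponentsWithStats(m); i=1+np.argmax(st[1:,4]); print(st[i])
    ys,xs=np.where(l==i)
    top=(xs[ys<ys.min()+12].mean(),ys.min()-.5); bot=(xs[ys>ys.max()-12].mean(),ys.max()+.5)
    A=onz(p,bot,.0055,True);B=onz(p,top,.0055,True);print(top,bot,(A+B)/2,np.linalg.norm(A-B))
    a=np.degrees(np.arctan2(*(A-B)[[1,0]])); d=(A+B)/2; plan([d[0],d[1],.002],line_deg=a)
E
```

```text
[ 0.45602168 -0.01663435  0.04917366] [ 0.003 -0.047 -0.017 -0.001  0.002 -0.   ]
[ 277  100   16  168 2454]
(np.float64(284.9166666666667), np.float64(99.5)) (np.float64(284.1322314049587), np.float64(267.5)) [ 0.42964242 -0.00566332  0.0055    ] 0.1039931468279947
t 2.08 tcp [ 0.4569 -0.0168  0.0501] jawyaw 69.86 tilt 0.31 q6 -1.49 gap 0.591 F [ 0.3  0.3 -0.2]
row [0.048  0.0296 0.0013] turn 0.0024
[ 0.45687974 -0.01683695  0.05014054] [ 0.001 -0.034 -0.009 -0.001 -0.001 -0.   ]
[ 277   98   16  168 2490]
(np.float64(284.78142076502735), np.float64(97.5)) (np.float64(284.1830985915493), np.float64(265.5)) [ 0.42961126 -0.00556241  0.0055    ] 0.10425726374591153
t 2.13 tcp [ 0.4574 -0.017   0.0507] jawyaw 69.86 tilt 0.39 q6 -1.49 gap 0.585 F [-1.   0.1  1. ]
row [0.0486 0.0304 0.0013] turn 0.0012
```

View pics/w21.png

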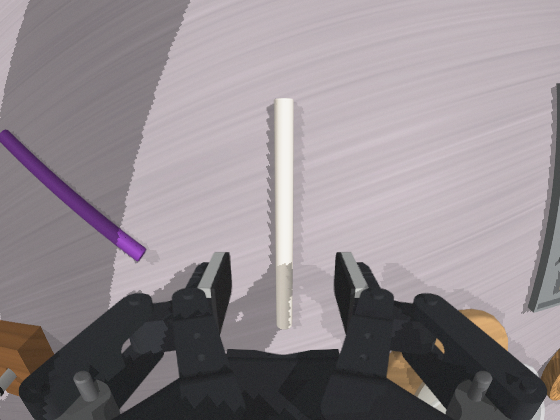

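```bash
python3 - <<'E'
from h import *
p=np.load('pics/w21.npz')
A=onz(p,(283.3,329),.0055,True);B=onz(p,(284.8,97.5),.0055,True)
print(A,B,(A+B)/2,np.linalg.norm(A-B))
a=np.degrees(np.arctan2(*(A-B)[[1,0]])); d=(A+B)/2; print(a); plan([d[0],d[1],.002],line_deg=a)
E
```

```text
[ 0.52675504 -0.04174963  0.0055    ] [0.38069531 0.01245504 0.0055    ] [ 0.45372518 -0.0146473   0.0055    ] 0.15579342334892826
-20.36054481854038
t 2.13 tcp [ 0.4574 -0.017   0.0507] jawyaw 69.86 tilt 0.39 q6 -1.49 gap 0.585 F [-1.   0.1  1. ]
row [0.0487 0.0046 0.0011] turn 0.0039
```

Request:
{"api": "step_arm", "payload": {
  "commands": [
    [0.015,0.004,0.001,0.004],
    [0.03,0.004,0.001,0.004],
    [0.04,0.004,0.001,0.004],
    [0.048,0.004,0.001,0.004],
    [0.048,0.004,0.001,0.004],
    [0.048,0.004,0.001,0.004]
  ]
}}

```text
t: 2.63
tcp_pos: [0.4545, -0.015, 0.003]
tool_rot: [-0.406, 0.58, 0.401, 0.581]
force: [-0.6, -0.8, 1.0]
finger_gap: 0.579
```

```bash
python3 - <<'E'
from h import *
plan([.4537,-.0147,.002],line_deg=-20.3)
E
```

```text
t 2.63 tcp [ 0.4545 -0.015   0.003 ] jawyaw 69.64 tilt 0.41 q6 -1.48 gap 0.579 F [-0.6 -0.8  1. ]
row [ 0.001   0.0009 -0.    ] turn -0.0011
```

Request:
{"api": "step_arm", "payload": {
  "commands": [
    [0.001,0.001,0,0],
    [0.001,0.001,0,0],
    [0.001,0.001,0,0],
    [0.001,0.001,0,0],
    [0.001,0.001,0,0],
    [0.001,0.001,0,0],
    [0.001,0.001,0,0],
    [0.001,0.001,0,0]
  ],
  "jaw": 0.0,
  "grip_force": 35
}}

```text
t: 3.3
tcp_pos: [0.4538, -0.0147, 0.0024]
tool_rot: [-0.407, 0.58, 0.401, 0.581]
force: [-0.2, -0.4, 6.2]
finger_gap: 0.105
```

Request:
{"api": "step_arm", "payload": {
  "commands": [
    [-0.015,0,0,0],
    [-0.035,0,0,0],
    [-0.055,0,0,0],
    [-0.06,0,0,0],
    [-0.06,0,0,0]
  ]
}}

```text
t: 3.72
tcp_pos: [0.4544, -0.0146, 0.0636]
tool_rot: [-0.407, 0.579, 0.4, 0.582]
force: [0.9, 0.4, -0.7]
finger_gap: 0.108
```

```bash
python3 - <<'E'
from h import *
s=telemetry.sense(); im,p=grab('wrist','w3'); save(p,s,'w3')
plan([.5385,.2695,.12],line_deg=-16.4)
E
```

```text
t 3.77 tcp [ 0.4538 -0.0145  0.0628] jawyaw 69.64 tilt 0.54 q6 -1.49 gap 0.108 F [-0.1  0.1 -0.1]
row [-0.0582  0.0189  0.2955] turn -0.0691
```

View pics/w3.png

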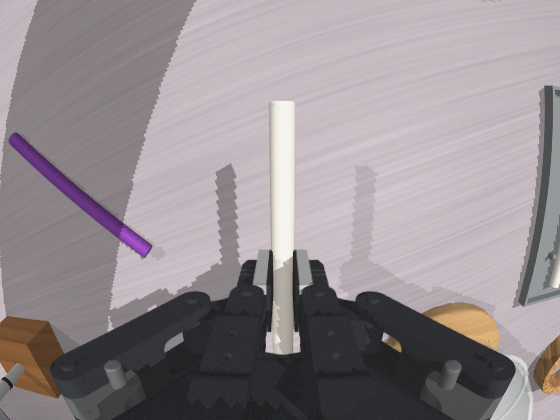

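Request:
{"api": "step_arm", "payload": {
  "commands": [
    [-0.03,0.01,0.015,0],
    [-0.06,0.025,0.04,0],
    [-0.09,0.04,0.07,-0.02],
    [-0.1,0.05,0.105,-0.035],
    [-0.1,0.05,0.14,-0.05],
    [-0.1,0.045,0.175,-0.069],
    [-0.1,0.04,0.21,-0.069],
    [-0.1,0.032,0.24,-0.069]
  ]
}}

```text
t: 4.43
tcp_pos: [0.506, 0.2245, 0.1605]
tool_rot: [-0.427, 0.566, 0.421, 0.566]
force: [0.6, -0.7, -0.1]
finger_gap: 0.109
```

```bash
python3 - <<'E'
from h import *
plan([.5385,.2695,.14],line_deg=-16.4)
E
```

```text
t 4.43 tcp [0.506  0.2245 0.1605] jawyaw 73.68 tilt 0.45 q6 -1.06 gap 0.109 F [ 0.6 -0.7 -0.1]
row [ 0.0204 -0.0184  0.0524] turn 0.0014
```

Request:
{"api": "step_arm", "payload": {
  "commands": [
    [0.02,-0.01,0.03,0],
    [0.04,-0.018,0.052,0],
    [0.06,-0.018,0.052,0],
    [0.06,-0.018,0.052,0],
    [0.06,-0.018,0.052,0],
    [0.06,-0.018,0.052,0]
  ]
}}

```text
t: 4.93
tcp_pos: [0.5376, 0.2685, 0.0999]
tool_rot: [-0.426, 0.566, 0.421, 0.566]
force: [-0.4, -0.9, 0.0]
finger_gap: 0.107
```

```bash
python3 - <<'E'
from h import *
s=telemetry.sense(); im,p=grab('wrist','w4'); save(p,s,'w4');
im,p=grab('top','t4');im,p=grab('scene','s4')
plan([.5385,.2695,.06],line_deg=-16.4)
E
```

```text
t 5.08 tcp [0.5387 0.2686 0.1016] jawyaw 73.62 tilt 0.5 q6 -1.0 gap 0.106 F [-0.2 -0.7  0.4]
row [0.0416 0.0008 0.001 ] turn 0.0004
```

View pics/w4.png

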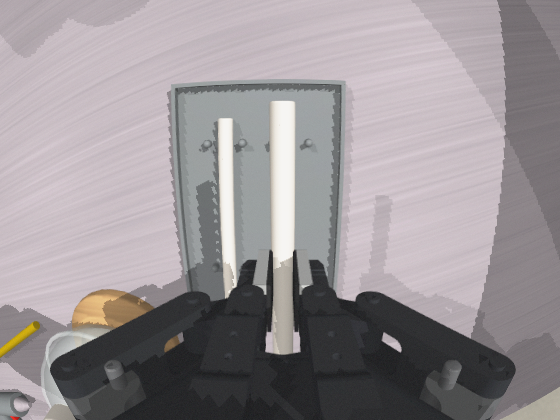

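```bash
python3 - <<'E'
from h import *
im=cv2.imread('pics/w4.png'); cv2.imwrite('pics/w4c.png',cv2.resize(im[70:310,160:360],None,fx=3,fy=2.5,interpolation=cv2.INTER_CUBIC))
p=np.load('pics/w4.npz')
for uv in [(208,142.5),(242,142),(307.5,142.5)]: print(uv,onz(p,uv,.010,True).round(4))
for uv in [(171.5,84),(345.5,81.5)]: print('corner',onz(p,uv,.01,True).round(4))
print('stick far end at z',onz(p,(282.7,101),p['tcp'][2]+.004,True), p['tcp'])
E
```

```text
(208, 142.5) [0.4718 0.2306 0.01  ]
(242, 142) [0.4791 0.2547 0.01  ]
(307.5, 142.5) [0.4928 0.2999 0.01  ]
corner [0.4209 0.2172 0.01  ]
corner [0.4571 0.3384 0.01  ]
stick far end at z [0.46344431 0.29039046 0.10394826] [0.53755526 0.26845105 0.09994826]
```

View pics/w4c.png

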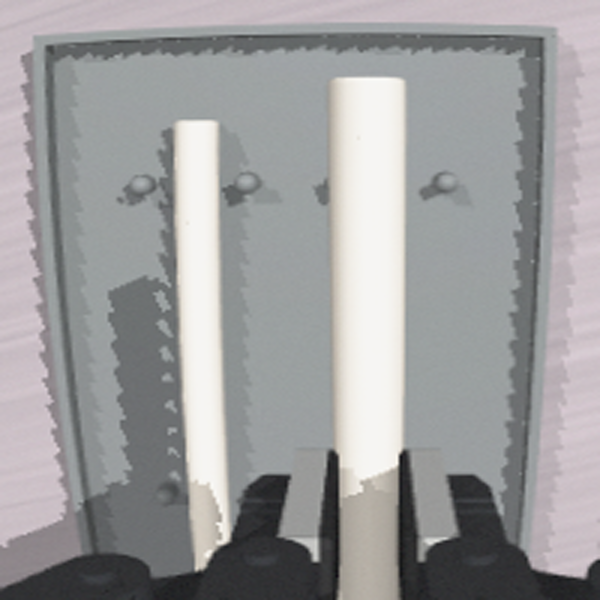

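Request:
{"api": "step_arm", "payload": {
  "commands": [
    [0.02,0.0,0.003,0],
    [0.04,0.0,0.003,0],
    [0.06,0.0,0.003,0],
    [0.065,0.0,0.003,0],
    [0.065,0.0,0.003,0],
    [0.065,0,0.003,0]
  ]
}}

```text
t: 5.58
tcp_pos: [0.5405, 0.271, 0.0375]
tool_rot: [-0.427, 0.565, 0.42, 0.567]
force: [-0.6, -0.2, -0.2]
finger_gap: 0.105
```

```bash
python3 - <<'E'
from h import *
s=telemetry.sense(); im,p=grab('wrist','w5'); save(p,s,'w5');plan([.538,.272,.06],line_deg=-16.6)
cv2.imwrite('pics/w5c.png',cv2.resize(im[70:310,160:400],None,fx=3,fy=2.5,interpolation=cv2.INTER_CUBIC))
im,p=grab('top','t5');
cv2.imwrite('pics/t5c.png',cv2.resize(im[140:260,110:230],None,fx=5,fy=5,interpolation=cv2.INTER_CUBIC))
im,p=grab('scene','s5')
cv2.imwrite('pics/s5c.png',cv2.resize(im[160:260,320:420],None,fx=6,fy=6,interpolation=cv2.INTER_CUBIC))
E
```

```text
t 5.63 tcp [0.5409 0.2712 0.0379] jawyaw 73.61 tilt 0.59 q6 -0.99 gap 0.109 F [0.4 0.  0.1]
row [-0.0221  0.0028 -0.0001] turn 0.0037
```

View pics/w5c.png

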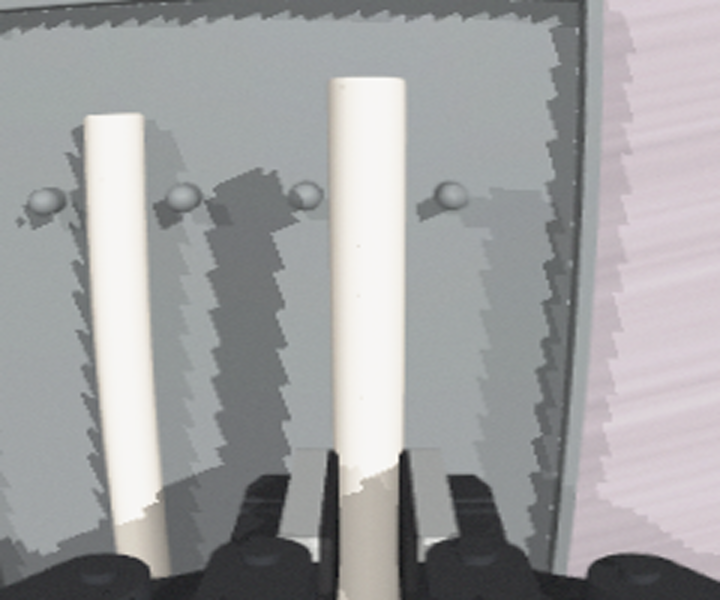

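View pics/t5c.png

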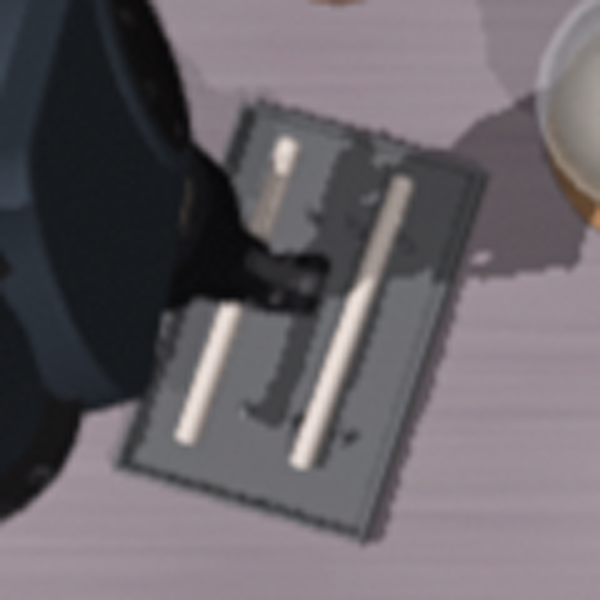

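View pics/s5c.png

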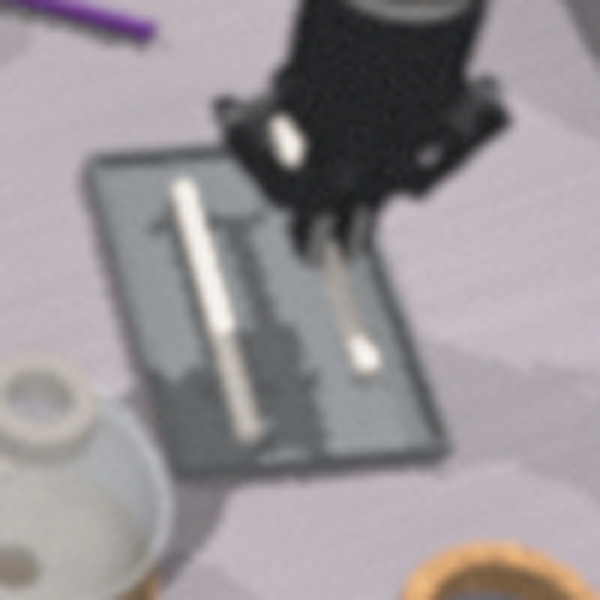

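```bash
python3 - <<'E'
from h import *
p=np.load('pics/w5.npz'); a=np.radians(-16.6); xh=np.array([np.cos(a),np.sin(a)])
N=[onz(p,(160+u/3-.3,70+v/2.5-.3),.0105,True)[:2] for u,v in [(46,200),(184,196),(306,194),(451,194)]]
N=np.array(N);print(N.round(4)); print('spac',np.linalg.norm(np.diff(N,axis=0),axis=1)); d=N[3]-N[0]; print('x ang',np.degrees(np.arctan2(d[1],d[0]))-90)
F=(N[2]+N[3])/2+.05*xh; print('free',F)
e=onz(p,(160+368/3-.3,70+78/2.5-.3),p['tcp'][2]+.0035,True)[:2]; print('held centre',e+.075*xh,p['tcp'])
plan([F[0],F[1],.0055],line_deg=-16.6)
pt=optics.camera_params('top')
for uv in [(404,180),(302,462),(286,150),(184,438)]: print(onz(pt,(110+uv[0]/5-.4,140+uv[1]/5-.4),.0085 if uv[0] in(404,302) else .042).round(4))
E
```

```text
[[0.4721 0.23  ]
 [0.4794 0.2549]
 [0.4854 0.2758]
 [0.4925 0.3002]]
spac [0.02594867 0.0217466  0.02542661]
x ang -16.20533562657836
free [0.53689392 0.2737555 ]
held centre [0.53820051 0.27145294] [0.54049972 0.27098584 0.03748626]
t 5.73 tcp [0.541  0.2713 0.0381] jawyaw 73.62 tilt 0.61 q6 -0.99 gap 0.107 F [ 0.1 -0.7  0.2]
row [0.0325 0.005  0.0012] turn 0.0038
[0.6019 0.203  0.0085]
[0.4615 0.247  0.0085]
[0.6074 0.2523 0.042 ]
[0.469  0.2932 0.042 ]
```

Request:
{"api": "step_arm", "payload": {
  "commands": [
    [0.008,0.002,0.0015,0],
    [0.016,0.002,0.0015,0],
    [0.023,0.002,0.0015,0],
    [0.029,0.002,0.0015,0],
    [0.032,0.002,0.0015,0],
    [0.032,0.002,0.0015,0],
    [0.032,0.002,0.0015,0]
  ]
}}

```text
t: 6.32
tcp_pos: [0.5396, 0.2731, 0.0056]
tool_rot: [-0.427, 0.565, 0.42, 0.568]
force: [0.8, -0.2, -0.1]
finger_gap: 0.11
```

```bash
python3 - <<'E'
from h import *
s=telemetry.sense(); im,p=grab('wrist','w6'); save(p,s,'w6');plan([.538,.272,.0055],line_deg=-16.6)
cv2.imwrite('pics/w6c.png',cv2.resize(im[70:310,160:400],None,fx=3,fy=2.5,interpolation=cv2.INTER_CUBIC))
E
```

```text
t 6.37 tcp [0.5396 0.2731 0.0056] jawyaw 73.62 tilt 0.58 q6 -0.99 gap 0.105 F [-0.4  0.1 -0.6]
row [ 0.0001  0.0012 -0.0015] turn 0.0038
```

View pics/w6c.png

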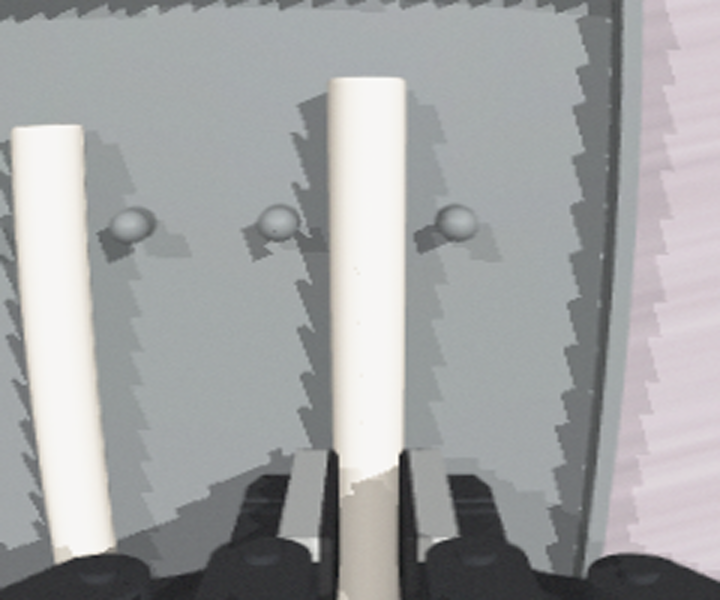

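```bash
python3 - <<'E'
from h import *
p=np.load('pics/w6.npz'); a=np.radians(-16.5); xh=np.array([np.cos(a),np.sin(a)])
f=lambda u,v,z:onz(p,(160+u/3-.3,70+v/2.5-.3),z,True)[:2]
n=(f(278,222,.0105)+f(457,222,.0105))/2; e=f(368,78,.0085); t=f(48,125,.0085); n2=f(132,224,.0105)
print('end to nub',(n-e)@xh,'taken end to nub',(n2-t)@xh, n+.05*xh)
E
```

```text
end to nub 0.024758263183211462 taken end to nub 0.017988917933427107 [0.53707339 0.27376652]
```

Request:
{"api": "step_arm", "payload": {
  "commands": [
    [0,0,0,0],
    [0,0,0,0],
    [0,0,0,0],
    [0,0,0,0]
  ],
  "jaw": 0.026
}}

```text
t: 6.7
tcp_pos: [0.5397, 0.2731, 0.0056]
tool_rot: [-0.427, 0.565, 0.42, 0.568]
force: [-0.6, 0.7, -0.2]
finger_gap: 0.302
```

Request:
{"api": "step_arm", "payload": {
  "commands": [
    [-0.015,0,0,0],
    [-0.04,0,0,0],
    [-0.075,0,0,0],
    [-0.11,0,0,0],
    [-0.15,0,0,0],
    [-0.16,0,0,0],
    [-0.16,0,0,0]
  ]
}}

```text
t: 7.28
tcp_pos: [0.5408, 0.2748, 0.1698]
tool_rot: [-0.428, 0.562, 0.419, 0.571]
force: [0.0, -0.7, -0.2]
finger_gap: 0.303
```

```bash
python3 - <<'E'
from h import *
s=telemetry.sense(); im,p=grab('wrist','w7'); save(p,s,'w7');plan([.496,-.311,.22],line_deg=-16.6)
cv2.imwrite('pics/w7c.png',cv2.resize(im[70:330,160:400],None,fx=2.5,fy=2.3,interpolation=cv2.INTER_CUBIC))
im=cv2.imread('pics/top0.png');cv2.imwrite('pics/eye.png',cv2.resize(im[190:230,390:455],None,fx=12,fy=12,interpolation=cv2.INTER_CUBIC))
E
```

```text
t 7.33 tcp [0.539  0.2742 0.1671] jawyaw 73.62 tilt 0.75 q6 -0.99 gap 0.304 F [ 0.8 -0.2 -0.2]
row [-0.0512 -0.1244 -0.5736] turn 0.0039
```

View pics/w7c.png

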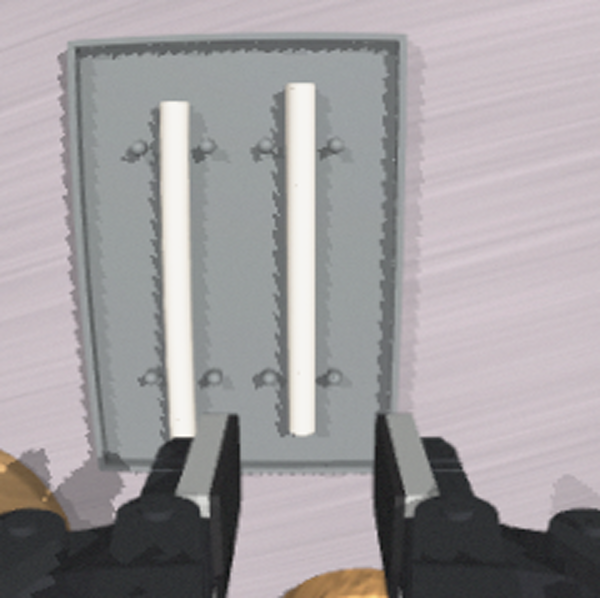

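View pics/eye.png

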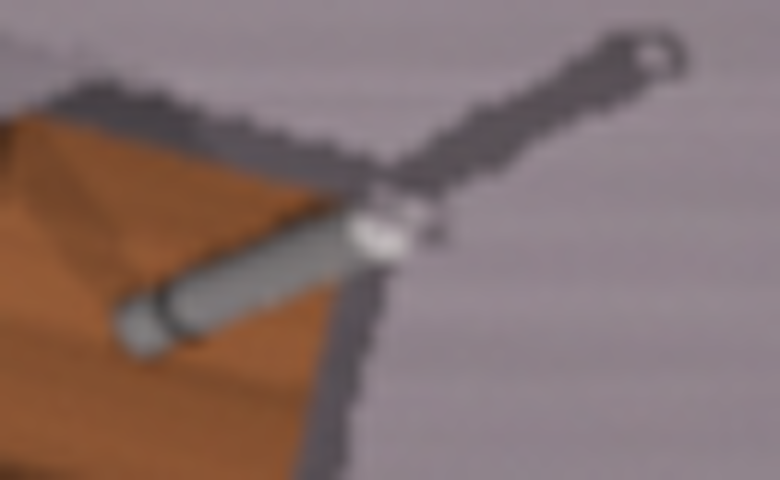

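Request:
{"api": "step_arm", "payload": {
  "commands": [
    [-0.03,0,-0.01,0],
    [-0.06,-0.005,-0.035,0],
    [-0.08,-0.012,-0.07,0],
    [-0.09,-0.02,-0.108,0],
    [-0.09,-0.029,-0.147,0],
    [-0.09,-0.038,-0.186,0],
    [-0.09,-0.047,-0.225,0],
    [-0.09,-0.056,-0.265,0]
  ],
  "jaw": 0.06
}}

```text
t: 8.0
tcp_pos: [0.515, 0.0031, 0.2554]
tool_rot: [-0.426, 0.564, 0.421, 0.568]
force: [0.4, -0.5, -0.9]
finger_gap: 0.703
```

Request:
{"api": "step_arm", "payload": {
  "commands": [
    [0,-0.009,-0.04,0],
    [0,-0.018,-0.08,0],
    [0,-0.027,-0.12,0],
    [0,-0.034,-0.16,0],
    [0,-0.04,-0.195,0],
    [0,-0.045,-0.21,0],
    [0,-0.045,-0.21,0],
    [0,-0.045,-0.21,0]
  ]
}}

```text
t: 8.67
tcp_pos: [0.4982, -0.2107, 0.2538]
tool_rot: [-0.424, 0.565, 0.422, 0.568]
force: [0.5, -0.1, -0.0]
finger_gap: 0.7
```

```bash
python3 - <<'E'
from h import *
s=telemetry.sense(); im,p=grab('wrist','w8'); save(p,s,'w8');plan([.496,-.311,.22],line_deg=-16.6)
print(proj(p,[.496,-.311,.16],True),proj(p,[.496,-.311,.04],True))
E
```

```text
t 8.72 tcp [ 0.4982 -0.2097  0.2541] jawyaw 73.63 tilt 0.26 q6 -1.89 gap 0.703 F [-0.1 -0.1  0.5]
row [ 0.034  -0.0263 -0.0979] turn 0.0039
[164.84991969 240.73489704] [199.12077669 202.52806492]
```

View pics/w8.png

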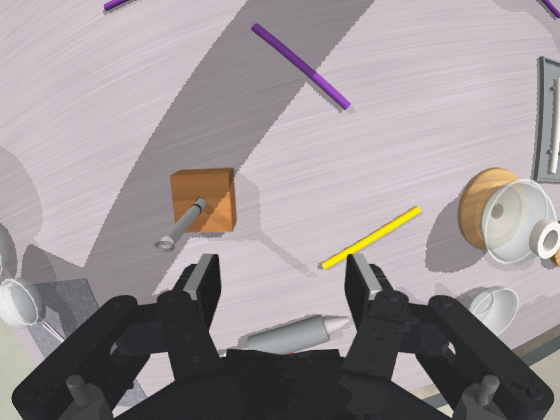

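```bash
python3 - <<'E'
from h import *
im=cv2.imread('pics/w8.png');cv2.imwrite('pics/w8c.png',cv2.resize(im[160:270,140:250],None,fx=5.4,fy=5.4,interpolation=cv2.INTER_CUBIC))
E
```

View pics/w8c.png

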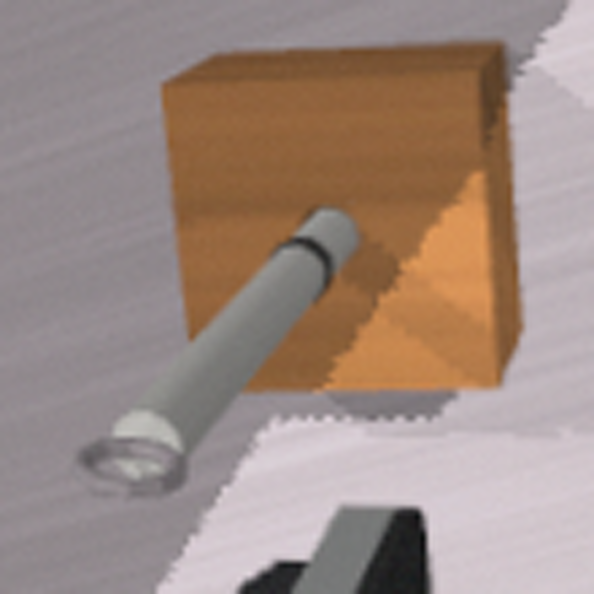

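Request:
{"api": "step_arm", "payload": {
  "commands": [
    [0,-0.004,-0.01,0.12],
    [0,-0.007,-0.02,0.24],
    [0,-0.01,-0.03,0.36],
    [0,-0.013,-0.04,0.48],
    [0,-0.016,-0.05,0.6],
    [0,-0.019,-0.06,0.72],
    [0,-0.021,-0.07,0.84],
    [0,-0.024,-0.08,0.96]
  ]
}}

```text
t: 9.38
tcp_pos: [0.4988, -0.2907, 0.2534]
tool_rot: [-0.113, 0.697, 0.114, 0.699]
force: [0.2, 0.2, -0.2]
finger_gap: 0.699
```

```bash
python3 - <<'E'
from h import *
plan([.496,-.311,.22],jaw_deg=-16.6)
E
```

```text
t 9.38 tcp [ 0.4988 -0.2907  0.2534] jawyaw 18.46 tilt 0.23 q6 -1.05 gap 0.699 F [ 0.2  0.2 -0.2]
row [ 0.0333 -0.0184 -0.0092] turn 0.612
```

Request:
{"api": "step_arm", "payload": {
  "commands": [
    [0.005,-0.004,-0.002,0.12],
    [0.01,-0.008,-0.004,0.24],
    [0.015,-0.012,-0.006,0.36],
    [0.02,-0.016,-0.008,0.48],
    [0.025,-0.018,-0.009,0.6],
    [0.025,-0.018,-0.009,0.612],
    [0.025,-0.018,-0.009,0.612]
  ]
}}

```text
t: 9.97
tcp_pos: [0.4962, -0.3083, 0.2276]
tool_rot: [0.102, 0.7, -0.099, 0.7]
force: [-0.1, -0.4, 0.2]
finger_gap: 0.701
```

```bash
python3 - <<'E'
from h import *
s=telemetry.sense(); im,p=grab('wrist','w9'); save(p,s,'w9');plan([.496,-.311,.114],jaw_deg=-16.6)
print(proj(p,[.496,-.311,.16],True),proj(p,[.496,-.311,.04],True),proj(p,s['tcp_pos'],True))
E
```

```text
t 10.02 tcp [ 0.4964 -0.3088  0.2281] jawyaw -16.34 tilt 0.25 q6 -0.47 gap 0.698 F [0.1 0.7 0.1]
row [ 0.114  -0.0027  0.0002] turn 0.0046
[282.51155495 225.98930972] [282.51973023 188.77697479] [281.33861519 265.29652913]
```

View pics/w9.png

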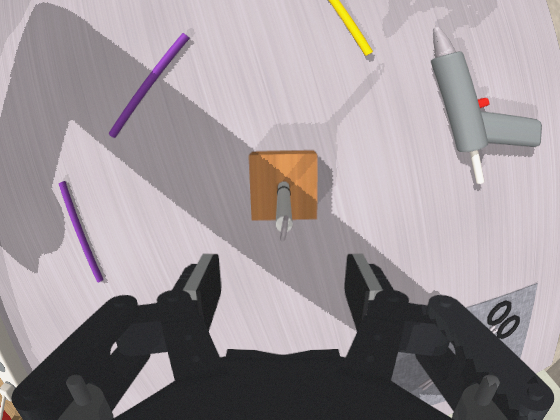

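Request:
{"api": "step_arm", "payload": {
  "commands": [
    [0.03,-0.003,0.001,0],
    [0.06,-0.003,0.001,0],
    [0.085,-0.003,0.001,0],
    [0.1,-0.003,0.001,0],
    [0.112,-0.003,0.001,0],
    [0.112,-0.003,0.001,0],
    [0.112,-0.003,0.001,0]
  ]
}}

```text
t: 10.6
tcp_pos: [0.4968, -0.3107, 0.1159]
tool_rot: [0.101, 0.7, -0.098, 0.7]
force: [0.4, 0.2, 0.2]
finger_gap: 0.708
```

```bash
python3 - <<'E'
from h import *
s=telemetry.sense(); im,p=grab('wrist','w10'); save(p,s,'w10');plan([.496,-.311,.114],jaw_deg=-16.6)
im,_=grab('scene','s10');cv2.imwrite('pics/s10c.png',cv2.resize(im[180:300,100:240],None,fx=5,fy=5,interpolation=cv2.INTER_CUBIC))
E
```

```text
t 10.65 tcp [ 0.4973 -0.3113  0.1167] jawyaw -16.23 tilt 0.25 q6 -0.47 gap 0.702 F [ 0.  -0.9  0.8]
row [ 0.0027 -0.0001 -0.0013] turn 0.0064
```

View pics/w10.png

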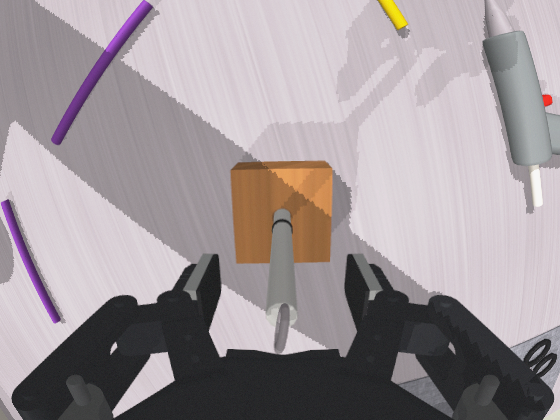

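View pics/s10c.png

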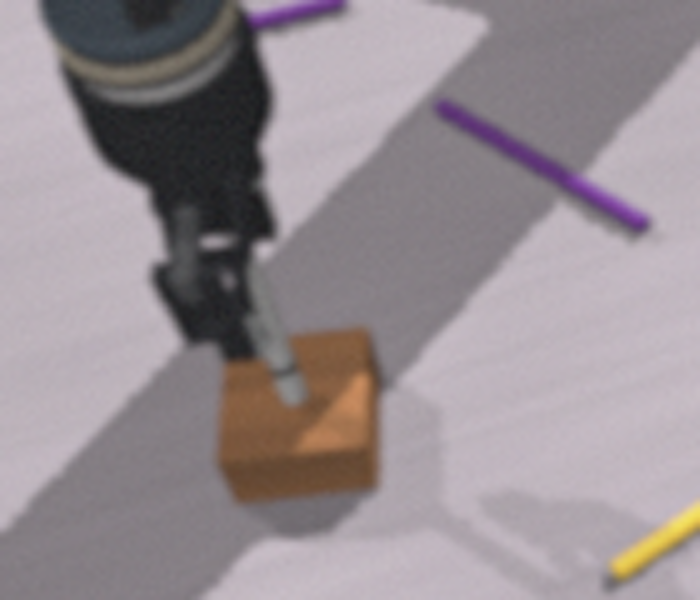

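Request:
{"api": "step_arm", "payload": {
  "commands": [
    [0.001,0,0,0],
    [0.001,0,0,0],
    [0.001,0,0,0],
    [0.001,0,0,0],
    [0.001,0,0,0],
    [0.001,0,0,0],
    [0.001,0,0,0],
    [0.001,0,0,0]
  ],
  "jaw": 0.0,
  "grip_force": 50
}}

```text
t: 11.37
tcp_pos: [0.4972, -0.3117, 0.1168]
tool_rot: [0.101, 0.699, -0.099, 0.701]
force: [-2.5, 0.6, 5.7]
finger_gap: 0.125
```

```bash
python3 - <<'E'
from h import *
s=telemetry.sense(); print(s['ft_torque']); im,p=grab('wrist','w11'); save(p,s,'w11');plan([.496,-.311,.114],jaw_deg=-16.6)
E
```

```text
[0.18523699 0.51838448 0.00775395]
t 11.42 tcp [ 0.4972 -0.3117  0.1168] jawyaw -16.24 tilt 0.23 q6 -0.47 gap 0.126 F [-2.   0.3  5.1]
row [ 0.0028  0.0003 -0.0014] turn 0.0062
```

View pics/w11.png

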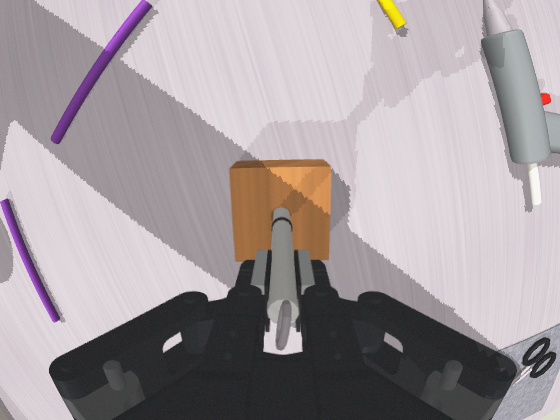

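Request:
{"api": "step_arm", "payload": {
  "commands": [
    [-0.006,0,0,0],
    [-0.014,0,0,0],
    [-0.024,0,0,0],
    [-0.036,0,0,0],
    [-0.05,0,0,0],
    [-0.06,0,0,0],
    [-0.06,0,0,0],
    [-0.06,0,0,0]
  ]
}}

```text
t: 12.08
tcp_pos: [0.4974, -0.3122, 0.1778]
tool_rot: [0.1, 0.698, -0.099, 0.702]
force: [-0.1, 0.6, -1.2]
finger_gap: 0.125
```

```bash
python3 - <<'E'
from h import *
s=telemetry.sense(); im,p=grab('wrist','w12'); save(p,s,'w12');plan([.6276,.0704,.29],jaw_deg=-16.6)
cv2.imwrite('pics/w12c.png',cv2.resize(im[140:370,200:370],None,fx=3.3,fy=2.6,interpolation=cv2.INTER_CUBIC))
E
```

```text
t 12.13 tcp [ 0.497  -0.3117  0.1769] jawyaw -16.24 tilt 0.23 q6 -0.47 gap 0.123 F [-0.8 -0.6 -0.4]
row [-0.1118  0.4038  0.0188] turn 0.0062
```

View pics/w12c.png

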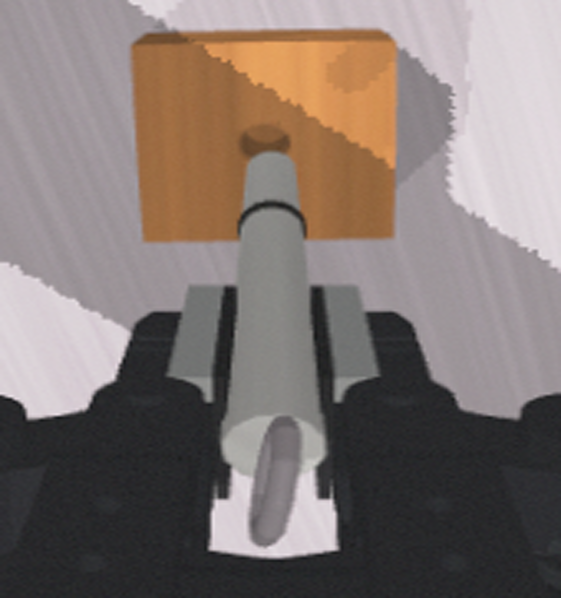

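Request:
{"api": "step_arm", "payload": {
  "commands": [
    [-0.02,0.005,0,0],
    [-0.045,0.015,0.001,0],
    [-0.07,0.035,0.002,0],
    [-0.095,0.06,0.003,0],
    [-0.115,0.088,0.004,0.006],
    [-0.12,0.118,0.006,0.006],
    [-0.12,0.15,0.008,0.006],
    [-0.12,0.182,0.01,0.006]
  ]
}}

```text
t: 12.8
tcp_pos: [0.5572, -0.1388, 0.2974]
tool_rot: [0.103, 0.699, -0.101, 0.701]
force: [-0.0, -0.4, -0.6]
finger_gap: 0.126
```

Request:
{"api": "step_arm", "payload": {
  "commands": [
    [0,0.032,0.001,0],
    [0,0.064,0.003,0],
    [0,0.096,0.004,0],
    [0,0.128,0.005,0],
    [0,0.15,0.006,0],
    [0,0.165,0.007,0],
    [0,0.165,0.007,0],
    [0,0.165,0.007,0]
  ]
}}

```text
t: 13.47
tcp_pos: [0.6107, 0.0175, 0.297]
tool_rot: [0.102, 0.699, -0.101, 0.7]
force: [-0.4, 0.1, -1.0]
finger_gap: 0.122
```

```bash
python3 - <<'E'
from h import *
s=telemetry.sense(); im,p=grab('wrist','w13'); save(p,s,'w13');plan([.6276,.0704,.29],jaw_deg=-16.6)
grab('top','t13');grab('scene','s13')
E
```

```text
t 13.52 tcp [0.6107 0.0167 0.2972] jawyaw -16.62 tilt 0.13 q6 0.13 gap 0.127 F [-0.4  0.1 -1.1]
row [0.0073 0.0563 0.0009] turn -0.0004
```

View pics/w13.png

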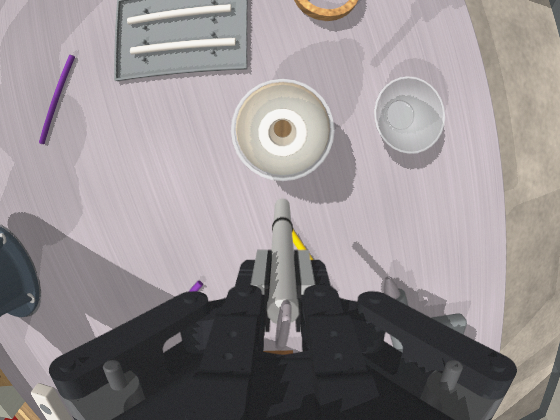

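View pics/s13.png

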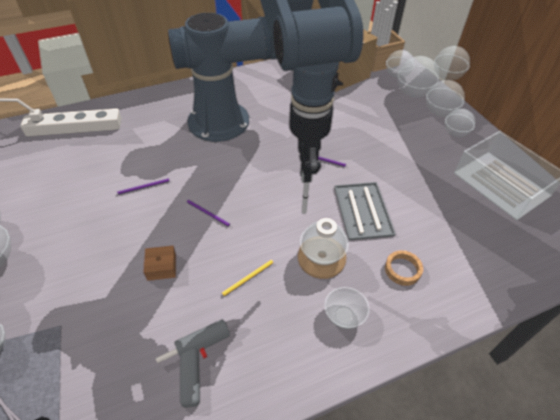

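View pics/t13.png

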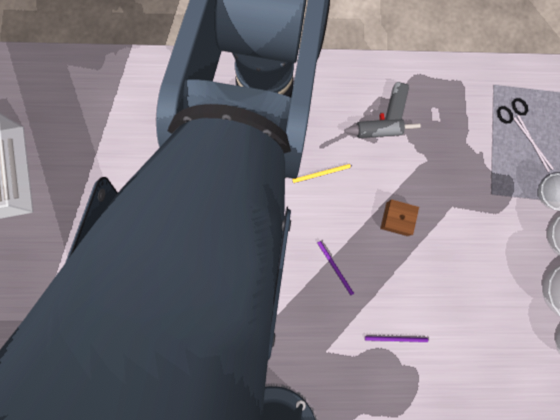

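```bash
cat >> h.py <<'E'
def circ(P):
    A=np.c_[2*P,np.ones(len(P))]; s=np.linalg.lstsq(A,(P**2).sum(1),rcond=None)[0]; return s[:2],np.sqrt(s[2]+s[:2]@s[:2])
def collar(im,p,fish,box,thr,z=.135):
    x0,y0,x1,y1=box; k=4
    g=cv2.resize(im[y0:y1,x0:x1].min(2),None,fx=k,fy=k,interpolation=cv2.INTER_CUBIC)
    m=(g>thr).astype(np.uint8)
    cs,h=cv2.findContours(m,cv2.RETR_CCOMP,cv2.CHAIN_APPROX_NONE)
    i=max([j for j in range(len(cs)) if h[0][j][3]<0],key=lambda j:len(cs[j])); out=[cs[i]]
    ch=[j for j in range(len(cs)) if h[0][j][3]==i]
    if ch: out.append(cs[max(ch,key=lambda j:len(cs[j]))])
    for c in out:
        uv=(c[:,0,:]+.5)/k-.5+[x0,y0]
        P=np.array([onz(p,u,z,fish)[:2] for u in uv]); 
        for _ in range(3):
            c0,r=circ(P); e=abs(np.linalg.norm(P-c0,axis=1)-r); P=P[e<max(.001,2*e.std())]
        print('collar c',c0.round(4),'r',r.round(4),'rms',e.std().round(4),len(P), 'px',uv.mean(0).round(1))
E
python3 - <<'E'
from h import *
im=cv2.imread('pics/w13.png');p=np.load('pics/w13.npz')
for t in (190,210,225): collar(im,p,True,(225,75,340,190),t)
ps=optics.camera_params('scene');pt=optics.camera_params('top')
im=cv2.imread('pics/scene0.png'); print(im[228,312:342].min(1),im[215:240,327].min(1))
for t in (195,205): collar(im,ps,False,(312,215,342,245),t)
im=cv2.imread('pics/s13.png')
for t in (195,205): collar(im,ps,False,(312,215,342,245),t)
im=cv2.imread('pics/top0.png')
for t in (195,205): collar(im,pt,False,(222,135,258,166),t)
im=cv2.imread('pics/w13.png');cv2.imwrite('pics/w13c.png',cv2.resize(im[70:370,205:365],None,fx=3,fy=2,interpolation=cv2.INTER_CUBIC))
im=cv2.imread('pics/s13.png');cv2.imwrite('pics/s13c.png',cv2.resize(im[140:280,270:370],None,fx=5,fy=4.2,interpolation=cv2.INTER_CUBIC))
E
```

```text
collar c [0.6262 0.0741] r 0.0492 rms 0.0009 1152 px [268.  139.4]
collar c [0.6286 0.0741] r 0.0456 rms 0.0002 1077 px [280.1 130.9]
collar c [0.6275 0.0741] r 0.0476 rms 0.0003 661 px [269.2 115.6]
collar c [0.6271 0.0723] r 0.0221 rms 0.0001 541 px [282.  131.8]
collar c [0.6271 0.0724] r 0.0137 rms 0.0001 333 px [281.8 131.9]
[165 168 170 164 161 184 222 233 234 226 206 182 167 160 158 156 157 158
 168 199 224 235 236 228 211 186 179 182 186 182] [167 169 181 216 233 232 203 157 136 137 141 147 151 156 179 217 232 232
 209 160 136 138 147 162 168]
collar c [0.6263 0.0698] r 0.0231 rms 0.0002 191 px [326.4 225.2]
collar c [0.6264 0.0694] r 0.0126 rms 0.0002 111 px [326.3 225.3]
collar c [0.6264 0.0697] r 0.0224 rms 0.0002 190 px [326.3 225.3]
collar c [0.6265 0.0694] r 0.0132 rms 0.0001 116 px [326.4 225.4]
collar c [0.6262 0.0698] r 0.0236 rms 0.0002 185 px [326.3 225.2]
collar c [0.6264 0.0694] r 0.0122 rms 0.0002 108 px [326.4 225.3]
collar c [0.6263 0.0697] r 0.0229 rms 0.0002 186 px [326.3 225.3]
collar c [0.6265 0.0694] r 0.0128 rms 0.0001 113 px [326.4 225.3]
collar c [0.6278 0.0721] r 0.0206 rms 0.0002 217 px [240.  149.7]
collar c [0.6278 0.072 ] r 0.015 rms 0.0002 157 px [239.9 149.7]
collar c [0.6272 0.0715] r 0.0186 rms 0.0003 78 px [240.1 149.8]
collar c [0.627  0.0888] r 0.0013 rms 0.0002 14 px [232.1 150. ]
```

View pics/w13c.png

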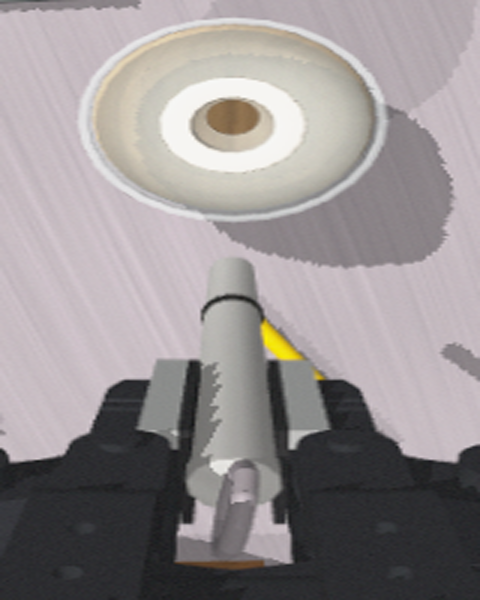

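View pics/s13c.png

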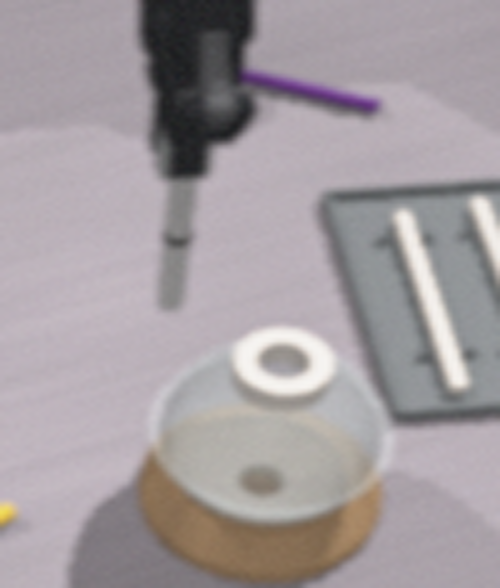

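Request:
{"api": "step_arm", "payload": {
  "commands": [
    [0.005,0.02,0.0,0],
    [0.012,0.04,0.0,0],
    [0.018,0.052,0.0,0],
    [0.022,0.057,0.0,0],
    [0.022,0.057,0.0,0],
    [0.022,0.057,0,0],
    [0.022,0.057,0,0],
    [0.022,0.057,0,0]
  ]
}}

```text
t: 14.28
tcp_pos: [0.6272, 0.0697, 0.2762]
tool_rot: [0.104, 0.699, -0.102, 0.7]
force: [-0.3, 0.5, 0.1]
finger_gap: 0.126
```

```bash
python3 - <<'E'
from h import *
s=telemetry.sense(); im,p=grab('wrist','w14'); save(p,s,'w14');cv2.imwrite('pics/w14c.png',cv2.resize(im[130:330,215:350],None,fx=4,fy=3,interpolation=cv2.INTER_CUBIC))
plan([.627,.0713,.27],jaw_deg=-16.6)
im,p=grab('scene','s14');cv2.imwrite('pics/s14c.png',cv2.resize(im[160:260,280:370],None,fx=6,fy=6,interpolation=cv2.INTER_CUBIC))
E
```

```text
t 14.33 tcp [0.6273 0.0698 0.2762] jawyaw -16.77 tilt 0.19 q6 0.23 gap 0.123 F [ 0.6  0.7 -0.2]
row [ 0.0062  0.0014 -0.0007] turn -0.0029
```

View pics/w14c.png

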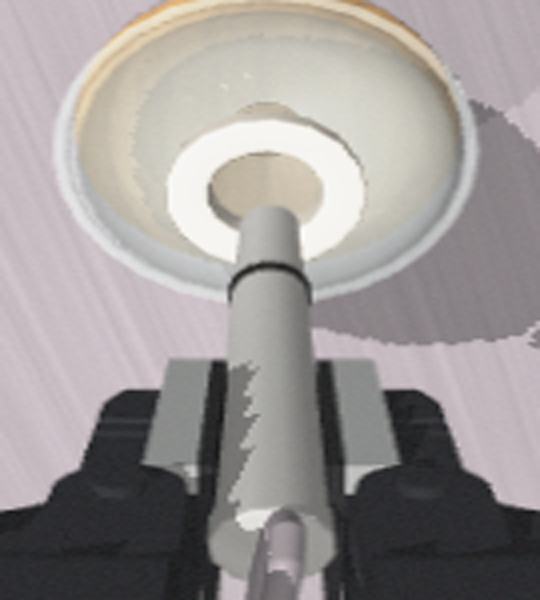

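View pics/s14c.png

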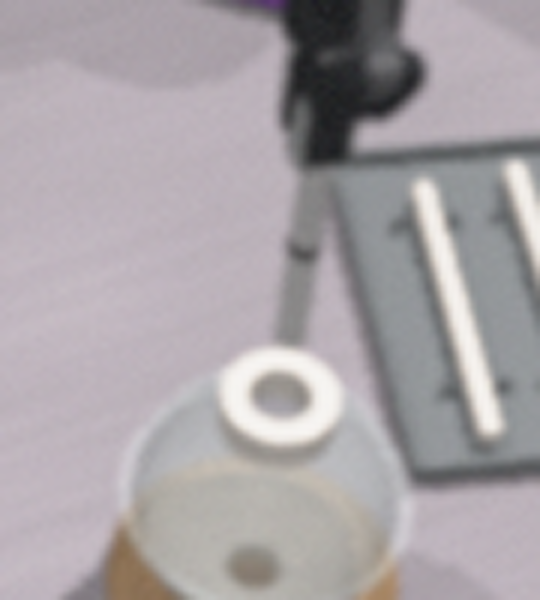

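```bash
python3 - <<'E'
from h import *
im=cv2.imread('pics/w14.png');p=np.load('pics/w14.npz');z=p['tcp'][2]; print(p['tcp'])
for t in (215,225): collar(im,p,True,(250,155,312,200),t)
ps=optics.camera_params('scene')
for n,pp,f,L in [('wrist',p,True,[((282.4,226.5),z-.052),((282.2,201),z-.107)]),('scene',ps,False,[((330.1,201.3),z-.052),((328,216.3),z-.107)])]:
    for uv,h in L: print(n,uv,onz(pp,uv,h,f).round(4))
# lateral dirs
for n,o in [('w',p['origin']),('s',ps['origin'])]:
    d=np.array([.627,.071])-o[:2]; d/=np.linalg.norm(d); print(n,'lateral',np.array([-d[1],d[0]]).round(3),'depth',d.round(3))
E
```

```text
[0.62724285 0.06968203 0.27617095]
collar c [0.6278 0.0747] r 0.0202 rms 0.0006 241 px [280.7 185.6]
collar c [0.6279 0.0749] r 0.0197 rms 0.0005 206 px [280.7 185.5]
wrist (282.4, 226.5) [0.6285 0.0717 0.2242]
wrist (282.2, 201) [0.6292 0.0741 0.1692]
scene (330.1, 201.3) [0.6301 0.0671 0.2242]
scene (328, 216.3) [0.6276 0.0694 0.1692]
w lateral [ 0.954 -0.3  ] depth [-0.3   -0.954]
s lateral [-0.563 -0.827] depth [-0.827  0.563]
```

```bash
cat >> h.py <<'E'
def collar_pts(im,p,fish,box,thr,excl,z=.135,k=4):
    """outer/inner collar edges with an excluded pixel box (stem)"""
    x0,y0,x1,y1=box
    g=cv2.resize(im[y0:y1,x0:x1].min(2),None,fx=k,fy=k,interpolation=cv2.INTER_CUBIC)
    m=(g>thr).astype(np.uint8); cs,_=cv2.findContours(m,cv2.RETR_LIST,cv2.CHAIN_APPROX_NONE)
    uv=np.vstack([c[:,0,:] for c in cs if len(c)>40]); uv=(uv+.5)/k-.5+[x0,y0]
    b=(uv[:,0]<x0+1)|(uv[:,0]>x1-2)|(uv[:,1]<y0+1)|(uv[:,1]>y1-2)
    ex=(uv[:,0]>excl[0])&(uv[:,0]<excl[2])&(uv[:,1]>excl[1])&(uv[:,1]<excl[3]); uv=uv[~b&~ex]
    P=np.array([onz(p,u,z,fish)[:2] for u in uv]); c0=P.mean(0)
    for R0 in (.023,.013):
        c=c0.copy()
        for w in (.006,.004,.003,.002,.002):
            r=np.linalg.norm(P-c,axis=1); Q=P[abs(r-R0)<w]
            if len(Q)<20: break
            c,rr=circ(Q)
        print('R0',R0,'c',c.round(4),'r',rr.round(4),len(Q))
E
python3 - <<'E'
from h import *
im=cv2.imread('pics/w14.png');p=np.load('pics/w14.npz')
for t in (215,225,235): collar_pts(im,p,True,(250,160,312,222),t,(267,195,295,225))
ps=optics.camera_params('scene'); im=cv2.imread('pics/s14.png')
for t in (200,): collar_pts(im,ps,False,(312,215,342,245),t,(0,0,1,1))
E
```

```text
R0 0.023 c [0.6272 0.072 ] r 0.0223 444
R0 0.013 c [0.6293 0.0813] r 0.0133 146
R0 0.023 c [0.6272 0.072 ] r 0.0221 440
R0 0.013 c [0.6298 0.0809] r 0.0134 153
R0 0.023 c [0.6271 0.072 ] r 0.0218 444
R0 0.013 c [0.6297 0.0807] r 0.0133 155
R0 0.023 c [0.6264 0.0697] r 0.0233 202
R0 0.013 c [0.6264 0.0694] r 0.0123 110
```

Request:
{"api": "step_arm", "payload": {
  "commands": [
    [0,0,-0.0014,0],
    [0.006,0,-0.0014,0],
    [0.016,0,-0.0014,0],
    [0.026,0,-0.0014,0],
    [0.036,0,-0.0014,0],
    [0.042,0,-0.0014,0],
    [0.044,0,-0.0014,0],
    [0.044,0,-0.0014,0]
  ]
}}

```text
t: 15.05
tcp_pos: [0.6255, 0.0705, 0.2308]
tool_rot: [0.104, 0.699, -0.102, 0.7]
force: [0.1, -0.1, 0.1]
finger_gap: 0.122
```

```bash
python3 - <<'E'
from h import *
s=telemetry.sense(); im,p=grab('wrist','w15'); save(p,s,'w15');cv2.imwrite('pics/w15c.png',cv2.resize(im[130:330,215:350],None,fx=4,fy=3,interpolation=cv2.INTER_CUBIC))
plan([.626,.0704,.187],jaw_deg=-16.6)
im,p=grab('scene','s15');cv2.imwrite('pics/s15c.png',cv2.resize(im[170:260,280:370],None,fx=6,fy=6,interpolation=cv2.INTER_CUBIC))
E
```

```text
t 15.1 tcp [0.626  0.0704 0.2317] jawyaw -16.76 tilt 0.16 q6 0.23 gap 0.126 F [-0.   0.4  0.4]
row [ 0.0447 -0.0001 -0.0001] turn -0.0028
```

View pics/w15c.png

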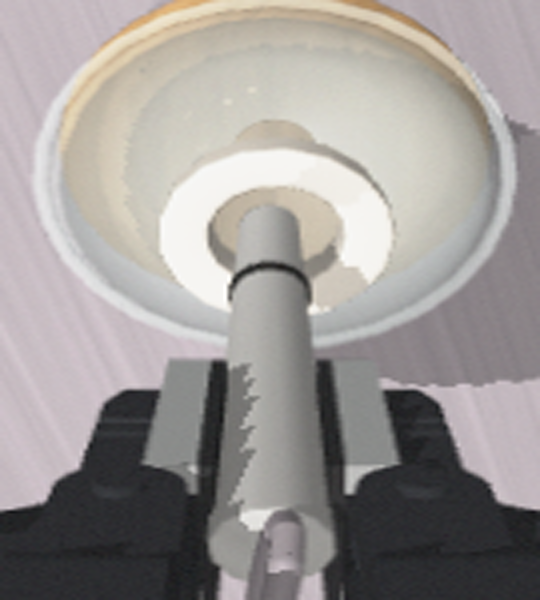

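View pics/s15c.png

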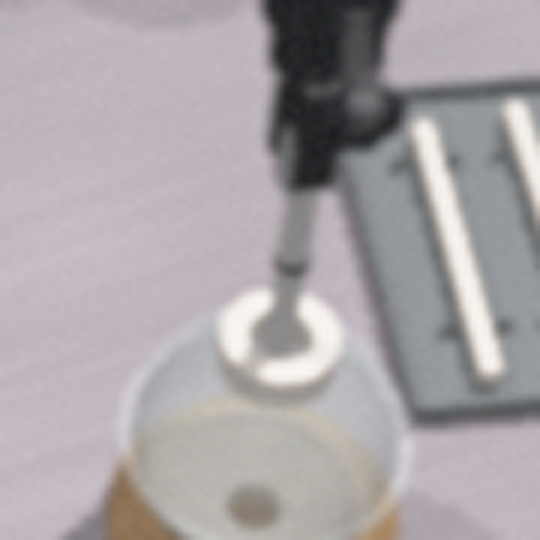

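```bash
python3 - <<'E'
from h import *
im=cv2.imread('pics/w15.png');p=np.load('pics/w15.npz');z=p['tcp'][2];print(p['tcp'])
for t in (190,215,): collar_pts(im,p,True,(245,170,320,240),t,(267,190,297,245))
for uv,h in [((282.4,226.5),z-.052),((282.2,201),z-.107)]: print(onz(p,uv,h,True).round(4))
ps=optics.camera_params('scene');print(onz(ps,(280+290/6-.4,170+266/6-.4),z-.052).round(4))
g=im[190:240].astype(int)
for r in (222,226,229): print(r,im[r,262:304].min(1))
plan([.6264,.0702,.187],jaw_deg=-16.6)
E
```

```text
[0.62550388 0.07045152 0.23083928]
R0 0.023 c [0.6272 0.0722] r 0.0232 602
R0 0.013 c [0.6268 0.0705] r 0.0135 157
R0 0.023 c [0.6271 0.0719] r 0.0224 496
R0 0.013 c [0.6272 0.0717] r 0.0136 134
[0.6266 0.0724 0.1788]
[0.6272 0.0748 0.1238]
[0.6281 0.0679 0.1788]
222 [242 242 242 242 242 242 242 242 241 241 237 101  51  93 152 183 182 178
 173 169 163 159 154 146 136 131 107  62  40  79 134 151 178 189 188 190
 187 188 188 188 187 189]
226 [236 242 243 242 242 242 242 241 242 239 106 122 178 183 180 180 178 176
 172 169 164 159 153 147 138 132 122 115 111  81  95 189 189 188 188 187
 187 188 188 188 188 187]
229 [203 204 215 235 241 242 242 242 242 239  94 174 177 181 182 180 176 174
 169 168 162 159 154 145 139 130 124 120 111  95  82 184 188 188 188 190
 186 186 185 182 178 187]
t 15.15 tcp [0.6263 0.0704 0.2322] jawyaw -16.76 tilt 0.21 q6 0.23 gap 0.123 F [-0.4  0.1 -1.3]
row [ 0.0452 -0.0003  0.    ] turn -0.0028
```

Request:
{"api": "step_arm", "payload": {
  "commands": [
    [0.008,0,0,0],
    [0.018,0,0,0],
    [0.028,0,0,0],
    [0.036,0,0,0],
    [0.042,0,0,0],
    [0.045,0,0,0],
    [0.045,0,0,0],
    [0.045,0,0,0]
  ]
}}

```text
t: 15.82
tcp_pos: [0.6265, 0.0704, 0.187]
tool_rot: [0.104, 0.699, -0.102, 0.701]
force: [-1.1, -0.2, 0.3]
finger_gap: 0.126
```

Request:
{"api": "step_arm", "payload": {
  "commands": [
    [0,0,0,0],
    [0,0,0,0],
    [0,0,0,0],
    [0,0,0,0]
  ]
}}

```text
t: 16.15
tcp_pos: [0.6268, 0.0705, 0.1875]
tool_rot: [0.104, 0.698, -0.102, 0.701]
force: [-0.0, -0.3, -0.2]
finger_gap: 0.125
```

```bash
python3 - <<'E'
from h import *
s=telemetry.sense(); im,p=grab('wrist','w16'); save(p,s,'w16');cv2.imwrite('pics/w16c.png',cv2.resize(im[170:290,215:350],None,fx=5,fy=5,interpolation=cv2.INTER_CUBIC))
plan([.6262,.0704,.187],jaw_deg=-16.6)
z=p['origin'][2]
for t in (190,215,): collar_pts(im,p,True,(240,180,325,260),t,(262,190,303,262))
im,p=grab('scene','s16');cv2.imwrite('pics/s16c.png',cv2.resize(im[180:260,290:370],None,fx=7,fy=7,interpolation=cv2.INTER_CUBIC))
E
```

```text
t 16.2 tcp [0.6267 0.0704 0.1874] jawyaw -16.76 tilt 0.24 q6 0.23 gap 0.125 F [ 0.6  0.1 -0.6]
row [ 0.0004 -0.0002 -0.0005] turn -0.0028
R0 0.023 c [0.6272 0.0739] r 0.0234 646
R0 0.013 c [0.6139 0.0842] r 0.0125 128
R0 0.023 c [0.6272 0.0719] r 0.0224 400
R0 0.013 c [0.6033 0.0735] r 0.0131 139
```

View pics/w16c.png

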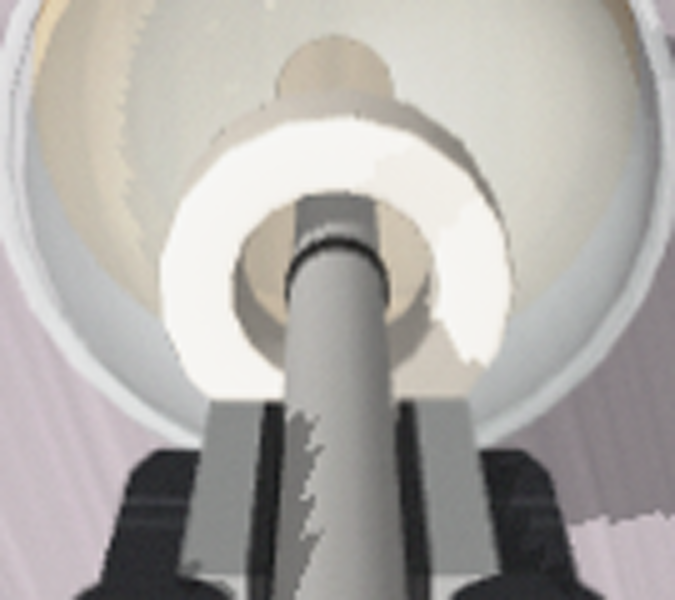

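View pics/s16c.png

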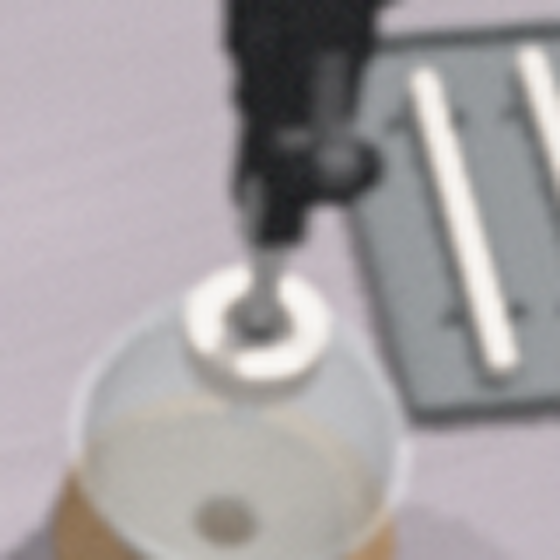

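```bash
python3 - <<'E'
from h import *
p=np.load('pics/w16.npz');im=cv2.imread('pics/w16.png');z=p['tcp'][2]
W=lambda u,v:(215+u/5-.4,170+v/5-.4)
c=np.array([.6271,.0721])
# hole edge pts from crop
H=[(234,280),(437,275),(335,191),(262,225),(405,222),(255,330)]
P=np.array([onz(p,W(*h),.135,True)[:2] for h in H]); cc,r=circ(P); print('hole',cc.round(4),r.round(4))
O=[(160,285),(511,280),(335,117),(205,180),(465,175),(188,360)]
P=np.array([onz(p,W(*h),.135,True)[:2] for h in O]); co,r=circ(P); print('outer',co.round(4),r.round(4))
# ring: apex faces camera: point on surface at axis+6mm toward camera
d=p['origin'][:2]-cc; d/=np.linalg.norm(d)
for h in (.131,.133,.135,.137,.139): print(h,(onz(p,W(338,246),h,True)[:2]-.006*d-cc).round(4), 'along y',((onz(p,W(338,246),h,True)[:2]-.006*d-cc)@d).round(4))
im=cv2.imread('pics/s16.png'); 
for r in range(216,229): print(r,im[r,312:342].min(1))
cv2.imwrite('pics/s16d.png',cv2.resize(im[208:242,308:346],None,fx=16,fy=16,interpolation=cv2.INTER_CUBIC))
ps=optics.camera_params('scene')
a=proj(ps,[.6265,.0695,.135]);b=proj(ps,[.6265,.0695,.18]);print('axis px',a,b)
E
```

```text
hole [0.6276 0.0722] 0.0126
outer [0.6276 0.072 ] 0.0223
0.131 [-0.0003 -0.0019] along y -0.0019
0.133 [-0.0001 -0.0013] along y -0.0012
0.135 [ 0.     -0.0006] along y -0.0006
0.137 [ 0.0002 -0.    ] along y 0.0
0.139 [0.0004 0.0006] along y 0.0007
216 [184 184 181 182 183 180 182 181 180 179 180 179 175 157 134 126 125 127
 135 156 169 177 181 183 182 185 180 165 139 117]
217 [182 183 181 184 181 182 181 179 181 181 184 190 191 173 145 131 133 137
 152 169 182 184 185 183 185 186 183 175 151 124]
218 [183 181 180 181 181 180 180 183 191 202 214 221 221 191 150 132 133 142
 162 181 184 184 184 183 184 183 182 176 155 130]
219 [182 181 182 181 180 182 186 197 218 227 235 239 235 208 155 133 134 151
 188 211 207 193 182 180 180 183 183 177 160 136]
220 [180 182 180 182 184 188 204 223 234 240 242 242 235 201 153 130 135 162
 215 234 231 218 196 183 179 182 182 182 167 145]
221 [182 182 183 187 194 212 227 236 241 242 241 235 219 176 144 135 137 165
 223 241 242 234 221 198 184 183 185 180 168 148]
222 [183 187 188 192 207 225 237 241 243 240 228 205 172 149 137 133 137 163
 214 238 24
[... 164 characters left out ...]
]
224 [194 191 188 191 208 230 240 242 238 217 167 133 125 126 135 136 134 131
 152 199 232 241 242 237 225 203 189 187 181 171]
225 [192 190 184 186 205 229 240 242 236 202 154 127 116 119 133 133 124 123
 137 173 222 239 242 240 228 211 196 191 185 177]
226 [183 181 179 180 194 226 240 242 236 211 163 137 113 109 116 116 112 118
 132 164 212 235 240 240 226 206 197 197 193 179]
227 [179 177 176 175 185 218 238 243 237 213 175 146 120  98  91  92 102 124
 143 167 210 230 237 235 224 205 197 198 198 189]
228 [178 178 182 177 174 200 230 239 228 201 175 157 135 118 110 111 126 150
 173 195 221 230 234 229 218 199 193 197 199 196]
axis px [326.39335803 225.27300645] [328.31157328 212.87899983]
```

View pics/s16d.png

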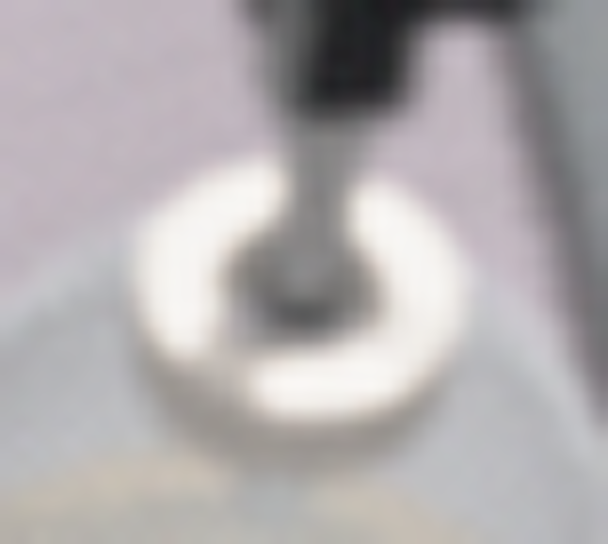

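```bash
python3 - <<'E'
from h import *
ps=optics.camera_params('scene');c=np.array([.6265,.0695]);d=ps['origin'][:2]-c;d/=np.linalg.norm(d)
for z in (.131,.133,.135,.137): print(z,proj(ps,[*(c+.006*d),z]).round(2))
E
```

```text
0.131 [325.92 228.36]
0.133 [326.   227.83]
0.135 [326.08 227.3 ]
0.137 [326.16 226.77]
```

Request:
{"api": "step_arm", "payload": {
  "commands": [
    [0.0004,0,0,0],
    [0.0007,0,0,0],
    [0.0007,0,0,0],
    [0.0007,0,0,0],
    [0.0007,0,0,0],
    [0.0007,0,0,0]
  ]
}}

```text
t: 16.75
tcp_pos: [0.6267, 0.0705, 0.1866]
tool_rot: [0.104, 0.698, -0.102, 0.701]
force: [-0.5, -0.4, -0.3]
finger_gap: 0.125
```

```bash
python3 - <<'E'
from h import *
for k in range(5):
    s=telemetry.sense(); print(round(s['t'],2),s['tcp_pos'].round(4),s['qd'].round(4),s['force'].round(1)); im,p=grab('wrist',f'w17{k}'); save(p,s,f'w17{k}')
cv2.imwrite('pics/w17c.png',cv2.resize(im[170:290,215:350],None,fx=5,fy=5,interpolation=cv2.INTER_CUBIC))
im,p=grab('scene','s17')
E
```

```text
16.75 [0.6267 0.0705 0.1866] [ 0.0005 -0.0013 -0.0007 -0.      0.0012  0.0005] [-0.5 -0.4 -0.3]
16.8 [0.6267 0.0704 0.1866] [ 0.0017  0.0015 -0.0001 -0.0001 -0.0019 -0.001 ] [0.1 1.2 0.1]
16.85 [0.6267 0.0705 0.1866] [ 0.0028  0.0008 -0.0025 -0.0012  0.0005 -0.0005] [ 0.3  0.  -0.7]
16.9 [0.6267 0.0705 0.1866] [ 0.0001 -0.0017  0.0011 -0.0012 -0.0005  0.0002] [-0.5 -0.6 -1.1]
16.95 [0.6266 0.0705 0.1866] [ 0.0023  0.0001 -0.0016  0.0009 -0.0001  0.0015] [ 0.8  0.6 -0.4]
```

View pics/w17c.png

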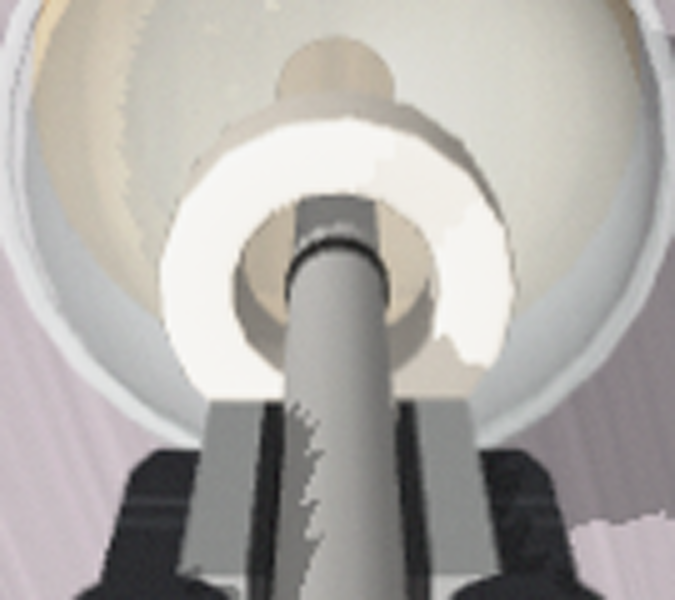

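View pics/s17.png

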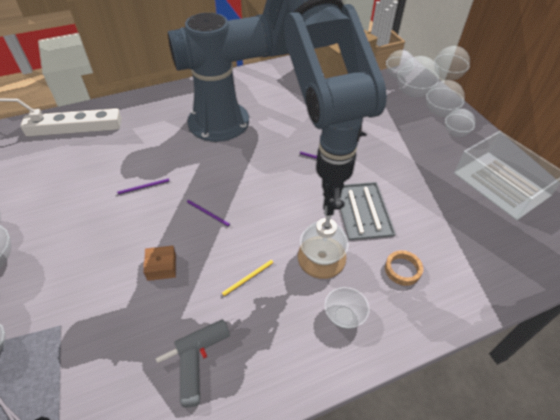

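The arm is still, the stem sits centred in the bore with the ring at the collar top, and both sticks lie in the tray at about (357,210) and (373,207) in the scene view. I'm handing the job in.

```bash
python3 -c "
from station import manip
print(manip.sign_off())"
```

```text
the job is handed in; nothing more can be done
None
```

The globe is ready for gluing, and I handed the job in at about 17 s of the 72 s allowed.

**Glue stick:** I laid the loose white stick in the empty place of the tray and let go. The wrist view put it midway between its nubs, within about 0.5 mm both across and along the place. It is parallel to the other stick. That stick was already lying about 7 mm off its own centre along the tray; I left it there and used the marked place.

**Stem:** I lifted it out of the stand and lowered it upright through the collar. The arm is still holding it there. No contact showed: outside forces stayed within noise, about 1 N, during the lowering. Final checks:
- **Centring:** the stem is within about 0.5 mm of the middle of the hole in the scene and wrist views. The gripper and arm hid the globe in the top view.
- **Ring height:** the dark ring is level with the collar top to about 1 mm. Before a last 0.7 mm lowering the estimates were 0.1357 m from the arm reading, 0.136 m from the scene view and up to 0.137 m from the wrist view, against 0.135 m wanted. Afterwards I took only new wrist pictures and arm readings, and the arm reading puts the ring at about 0.135 m.
- **Stillness:** the arm pose stayed within 0.1 mm over the last readings.

**Where the checks disagreed:** the cameras differed by 2–3 mm on the absolute position of the collar, and by more on the tray place. I therefore compared the stick or stem with its target inside the same picture. I did not move the stick already in the tray, the gun, the half shell or the tape roll.

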